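# Nest the domed covers

### The arm

A 7-joint arm with a two-finger parallel gripper is mounted at the origin on a cart in front of the work surface, level with it; the furniture and walls round the work are solid. World frame = base frame: x ahead of the robot, y to its left, z up, the work surface at z = 0. Lengths are in m, angles in degrees, forces in N, time in s.
With the tool pointing down it reaches from about 0.425 to 0.875 m from the base axis. Payload 4.7 kg.
Tool frame: the origin (TCP) lies on the centre line of the jaws, within the pads' length; the fingertips stand 14 mm ahead of it and the grasp point (between the pads) lies 5 mm behind it; z points along the fingers, y is the line along which they close (so a half turn about z gives the same grasp; the last joint's range is limited). The gripper opens to 87 mm and grips with 3 to 60 N. Pads are 19 mm wide; open, the fingers measure 117 mm over their backs; the gripper's body (75 mm by 190 mm) begins 51 mm behind the grasp point.
Start: joints at [70.193, 18.392, -4.016, 83.108, 1.295, 78.541, -3.26], TCP at [0.229, -0.608, 0.237] pointing down, gripper open.
Joint ranges: [-163.93, 163.93], [-17.29, 119.83], [-79.2, 71.16], [3.27, 140.29], [-89.18, 269.18], [5.43, 117.66], [-154.24, 154.24]. Speed limits (degrees/s): [147.25, 147.25, 180, 180, 180, 180, 180].

### API

Orientations are given as [roll, pitch, yaw] about the fixed x, y, z axes, in that order (R = Rz(yaw) Ry(pitch) Rx(roll)).
In Python, from cell import env gives the robot as it stands.
- The arm moves only by the tool jog_arm, never from a script. Its argument "motion" is a list that holds one entry, the list of rows, each a list of 7 numbers: the shift along the tool's x, y, z in units of 0.1 m (1.0 is 0.1 m), then the turn, a rotation vector about the tool's x, y, z in units of 180 degrees (1.0 is 180 degrees), then the closure, from 0 (fully open) to 1 (shut). A call has 1 to 5 rows; each row is the pose to reach, as a shift and turn from the pose commanded when the call began, along the tool's axes at that moment, turning the shorter way round; what a row does not reach only later rows make up. A row lasts 1/10 s, in which the tool goes at most 50 mm and 8.59 degrees, less where a joint would pass 70% of its speed; a pose out of reach is approached as far as the arm can. A call with a number of a shift or a turn outside -1 to 1 is refused whole. A call with a gripper value outside its range is refused whole. The fingers move at their own pace and stop on an object; "grip_force" is the grip in N (left out, the last holds). Time passes only in rows, so rows that repeat a pose let the fingers close. It gives the time, the measured TCP pose, the force, the opening and the grip force at its end, in the units of the state.
- env.get_obs(): the state, without advancing time (a new reading comes with each control period).
- env.read_camera(name): name is "scene" or "top"; returns (picture, depth): 480x640x3 uint8, red, green, blue; 480x640 float32, m along the optical axis (not along the pixel's ray), 0 where there is no reading.
- env.camera_info(name): a dict with "camera_matrix" (3x3 intrinsics, pixels), "origin" and "orientation" of the camera in the world. Camera axes: x right, y down, z forward; pixel columns grow to the right and rows downward; lengths in m; the calibration is good to about 2 mm. A picture is of the moment at which its call begins. camera_info takes no time and is no camera call.
- env.sign_off(): hands the job in; it is judged then, once.
The state is a dict: "time_s": time; "qpos": joint angles; "joint_velocities": joint speeds; "effort": joint torques, N m; "tool_pos": TCP position; "tool_rot": TCP orientation; "force": force on the tool from outside, world axes, zero at the start; "wrist_torque": the same for the moment, N m; "grip_width": finger opening in m; "grasp_force": force on a finger pad.
Only numpy, scipy, OpenCV 4.12 (cv2) and the standard library are available. Lean on these libraries where they do the work, as an engineer would, in place of code of your own. Each camera call takes 0.05 s, during which the arm holds its last target. There are 200 camera calls.

### The job

Clear the three eight-sided domed aluminium covers off their sloping stands and stack them, hollow side up, on the middle of the square plywood-topped block: the widest at the bottom, the middle one cupped fully home and level inside it, the narrowest inside that. Set each one down level before letting go, never dropping or tipping it in, and leave the oil can, wood offcut, torch and tape measure where they are.

Things in the scene. Friction and masses are not known exactly. Their poses are not given: they have to be found in the camera images.
- cover_wide: Widest of 3 eight-sided domed covers: rim 124 mm across flats, 42 deep, flat crown 80, flaring to an upright skirt 22 to 42 mm from the crown. Skirt wall 8 mm (pinch a flat), crown 6 mm; 160 g. Origin: centre of crown's outer face; z: axis, to the open rim; x: to a flat, at first uphill. Starts leaning 25 deg, hollow to the front. 
- cover_middle: Middle-sized of 3 eight-sided domed covers: rim 92 mm across flats, 54 deep, flat crown 58, flaring to an upright skirt 28 to 54 mm from the crown. Skirt wall 8 mm (pinch a flat), crown 6 mm; 130 g. Origin: centre of crown's outer face; z: axis, to the open rim; x: to a flat, at first uphill. Starts leaning 25 deg, hollow to the front. Nested: origin 6, rim 18 mm over the widest cover's.
- cover_narrow: Narrowest of 3 eight-sided domed covers: rim 62 mm across flats, 66 deep, flat crown 40, flaring to an upright skirt 34 to 66 mm from the crown. Skirt wall 8 mm (pinch a flat), crown 6 mm; 100 g. Origin: centre of crown's outer face; z: axis, to the open rim; x: to a flat, at first uphill. Starts leaning 25 deg, hollow to the front. Nested: origin 6, rim 18 mm over the middle cover's.
- stand_wide: Fixed plywood easel of the widest cover. Origin on the bench below the cover's crown centre, z up, +x the way its board rises (25 deg). Crown centre 75 mm above the bench. Two 10 mm steel pegs, 32 mm long, square to the board, hold the skirt 45 deg either side of straight downhill; the rest of the rim is free.
- stand_middle: Fixed plywood easel of the middle cover. Origin on the bench below the cover's crown centre, z up, +x the way its board rises (25 deg). Crown centre 75 mm above the bench. Two 10 mm steel pegs, 38 mm long, square to the board, hold the skirt 45 deg either side of straight downhill; the rest of the rim is free.
- stand_narrow: Fixed plywood easel of the narrowest cover. Origin on the bench below the cover's crown centre, z up, +x the way its board rises (25 deg). Crown centre 75 mm above the bench. Two 10 mm steel pegs, 44 mm long, square to the board, hold the skirt 45 deg either side of straight downhill; the rest of the rim is free.
- pad: Fixed wooden block with a square plywood top, 110 x 110 mm, 80 mm tall; origin at the centre of its underside, on the bench. Furniture near: a ledge 160 mm up overhangs beyond x = 0.66; a vise 160 mm tall in front at y 0.12 to 0.28, up to x = 0.51; a grinder 220 mm tall, y below -0.30, beyond x = 0.49; an open case lid 330 mm tall, y above 0.42, beyond x = 0.64.
- oil_can: Bystander: red thumb oil can, 67 mm diameter, 170 mm tall, standing; origin at the centre of its base.
- block_red: Bystander: dark hardwood offcut, 45 x 110 x 32 mm, long side along its y; origin at the centre of its underside.
- flashlight: Bystander: yellow and black torch lying down, 41 x 170 x 41 mm, long side along its y; origin under its centre.
- tape_measure: Bystander: yellow tape measure, 38 x 86 x 59 mm; origin at the centre of its base.

How it is judged (in metres and radians):
At the end, for the whole second after the job is handed in: Widest cover hollow up on the block, centre within 22 mm of its centre, level within 0.1 rad; middle cover in it and narrowest in the middle one, each with its origin 2 to 11 mm above the lower cover's, within 12 mm sideways, level within 0.12 rad; all at rest (horizontal distance between cover_wide and pad below 0.022 m and z of cover_wide in the frame of pad between 0.076 and 0.086 m and angle between cover_wide's own z axis and vertical below 0.1 rad and horizontal distance between cover_middle and cover_wide below 0.012 m and z of cover_middle in the frame of cover_wide between 0.002 and 0.011 m and angle between each of cover_middle, cover_narrow's own z axis and vertical below 0.12 rad and horizontal distance between cover_narrow and cover_middle below 0.012 m and z of cover_narrow in the frame of cover_middle between 0.002 and 0.011 m and linear speed of each of cover_wide, cover_middle, cover_narrow below 0.02 m/s); the robot touches nothing.
It fails at once if a bystander (oil can, wood offcut, torch or tape measure) is moved more than 25 mm (distance of any of oil_can, block_red, flashlight, tape_measure from where it was at the start of the episode above 0.025 m).
It fails at once if a cover falls freely, faster than 0.6 m/s while the fingers are off it (a drop of about 18 mm) ((linear speed of cover_wide above 0.6 m/s and contact force between the fingers and cover_wide below 0.1 N) or (linear speed of cover_middle above 0.6 m/s and contact force between the fingers and cover_middle below 0.1 N) or (linear speed of cover_narrow above 0.6 m/s and contact force between the fingers and cover_narrow below 0.1 N)).
It fails at once if a cover is let go, away from its stand, while leaning more than 0.25 rad ((angle between cover_wide's own z axis and vertical above 0.25 rad and contact force between the fingers and cover_wide below 0.1 N and horizontal distance between cover_wide and stand_wide above 0.05 m) or (angle between cover_middle's own z axis and vertical above 0.25 rad and contact force between the fingers and cover_middle below 0.1 N and horizontal distance between cover_middle and stand_middle above 0.05 m) or (angle between cover_narrow's own z axis and vertical above 0.25 rad and contact force between the fingers and cover_narrow below 0.1 N and horizontal distance between cover_narrow and stand_narrow above 0.05 m)).
It also fails if it takes over 69 s, if anything falls off the work surface, if the arm or the gripper's body presses on something with over 40 N, if the wrist force passes 120 N, or if a joint passes its speed limit or range.

## Working session

There is one attempt and no reset: what is moved stays moved. The work goes in short steps, Python scripts to look and compute and a tool call to move; the robot and the scene stay as the last step left them, time stands still between calls to the robot, and variables do not carry over. Pictures are saved under pics/ and viewed, at most 10 in all, crops included, and the job is handed in when it is done.

Besides the shell and the picture viewer there is one more tool, called after "Request:" by a JSON object that holds its "op" and its "data". jog_arm: Moves the arm, as the interface text tells. Shifts and turns lie within -1 to 1; 1 stands for 0.1 m of shift or 180 degrees of turn. Its arguments: {"type":"object","properties":{"motion":{"type":"array","items":{"type":"array","items":{"type":"array","items":{"type":"number"}}}},"grip_force":{"type":"number"}},"required":["motion"]}

```bash
ls; mkdir -p pics
cat > h.py <<'E'
import numpy as np,cv2
from scipy.spatial.transform import Rotation as R
from cell import env
def rot(o):
    o=np.asarray(o,float)
    if o.shape==(3,3): return o
    if o.size==4: return R.from_quat(o).as_matrix()
    return R.from_euler('xyz',o,degrees=True).as_matrix()
def cloud(n):
    im,d=env.read_camera(n); ci=env.camera_info(n); K=np.array(ci['camera_matrix'])
    v,u=np.mgrid[:480,:640]
    P=np.stack([(u-K[0,2])/K[0,0]*d,(v-K[1,2])/K[1,1]*d,d],-1)@rot(ci['orientation']).T+np.array(ci['origin'])
    P[d<=0]=np.nan
    return im,P
E
python3 - <<'E'
from h import *
print(env.get_obs())
for n in('scene','top'):
    print(env.camera_info(n))
    im,P=cloud(n); cv2.imwrite(f'pics/{n}0.png',im[:,:,::-1]); np.save(n+'0.npy',P)
E
```

```text
pics
{'time_s': 0.0, 'qpos': array([70.19492234, 18.43867702, -4.0147691 , 83.17416707,  1.29354563,
       78.54301395, -3.25857114]), 'joint_velocities': array([ 0.03395907,  0.02109421, -0.01732747,  0.03566148,  0.02586887,
       -0.02925048, -0.03193521]), 'effort': array([ 4.55195513e-04, -4.91289890e+01, -4.03510798e-01, -3.12526703e+01,
       -6.38734270e-02,  4.39544418e-02,  1.82615640e-04]), 'tool_pos': array([ 0.22859925, -0.6079029 ,  0.23547218]), 'tool_rot': array([-1.79889303e+02,  4.67269511e-03,  2.06152306e+01]), 'force': array([-0.12305822,  0.83158362,  0.170769  ]), 'wrist_torque': array([-0.01671408, -0.00739296, -0.00845407]), 'grasp_force': 0.0, 'grip_width': 0.08720759402550787}
{'camera_matrix': array([[557.48015058,   0.        , 323.0335511 ],
       [  0.        , 557.48015058, 226.66161853],
       [  0.        ,   0.        ,   1.        ]]), 'origin': array([-0.17052338,  0.57197463,  0.94937717]), 'orientation': array([-1.34193070e+02,  2.62148467e-02, -1.26185515e+02])}
{'camera_matrix': array([[597.54630466,   0.        , 323.86405104],
       [  0.        , 597.54630466, 240.49946709],
       [  0.        ,   0.        ,   1.        ]]), 'origin': array([0.39925974, 0.03801464, 1.29771532]), 'orientation': array([-1.73789216e+02, -3.01424233e-03, -8.96685271e+01])}
```

View pics/scene0.png

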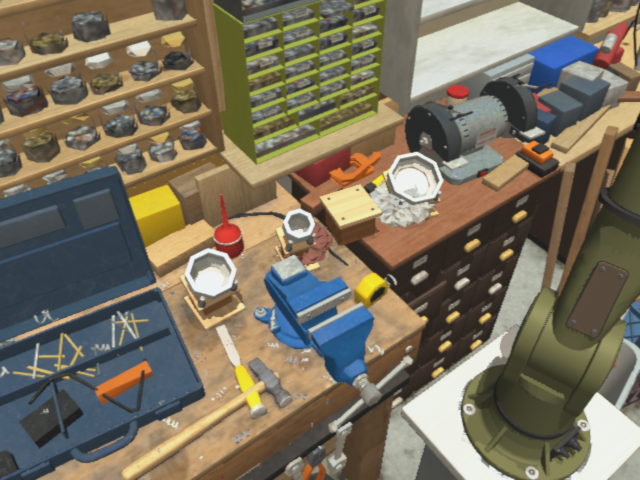

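View pics/top0.png

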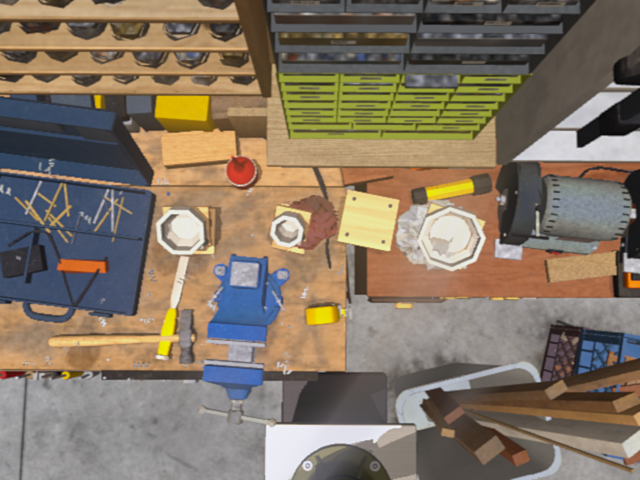

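```bash
cat > fit.py <<'E'
from h import *
from scipy.optimize import least_squares
Rk={'wide':(.124,.042),'middle':(.092,.054),'narrow':(.062,.066)}
def octr(q):  # octagonal radius (to flats), flat along x
    a=np.arange(8)*np.pi/4
    return (q@np.array([np.cos(a),np.sin(a)])).max(1)
def fit(P,c,w,d,tilt=25,psis=np.arange(-180,180,5)):
    Q=P.reshape(-1,3); Q=Q[np.isfinite(Q).all(1)]
    Q=Q[(np.hypot(*(Q[:,:2]-c).T)<w*.62)&(Q[:,2]>.05)&(Q[:,2]<.2)]
    best=(0,)
    for ps in psis:
        t=np.radians(tilt);p=np.radians(ps)
        a=np.array([np.sin(t)*np.cos(p),np.sin(t)*np.sin(p),np.cos(t)])
        h=Q@a; top=np.sort(h)[-max(8,len(h)//100)]
        for o in np.arange(-.012,.003,.001):
            n=(abs(h-top-o)<.002).sum()
            if n>best[0]: best=(n,ps,a,top+o)
    n,ps,a,h=best
    for k in range(6):
        S=Q[abs(Q@a-h)<.003]; m=S.mean(0); a=np.linalg.svd(S-m,full_matrices=False)[2][2]; a*=np.sign(a[2]); h=m@a
    S=Q[abs(Q@a-h)<.003]
    up=np.array([0,0,1])-a*a[2]
    if np.linalg.norm(up)<.1: up=np.array([1,0,0])-a*a[0]
    x=up/np.linalg.norm(up); y=np.cross(a,x); B=np.stack([x,y],1)
    q=(S-m)@B
    def f(p):
        c,s=np.cos(p[2]),np.sin(p[2]); r=octr((q-p[:2])@np.array([[c,-s],[s,c]]))-w/2+.004
        return np.sign(r)*np.maximum(abs(r)-.004,0)
    r=min((least_squares(f,[0,0,y0],loss='soft_l1',f_scale=.001) for y0 in(-.2,0,.2)),key=lambda r:r.cost)
    rc=m+B@r.x[:2]
    return dict(n=len(S),psi=ps,axis=a.round(3),tilt=np.degrees(np.arccos(a[2])).round(1),updir=np.degrees(np.arctan2(x[1],x[0])).round(1),rim=rc.round(4),crown=(rc-a*d).round(4),twist=np.degrees(r.x[2]).round(1),cost=r.cost/len(S)*1e6)
E
cat > m.py <<'E'
from fit import *
uv={'top':{'wide':(450,238),'narrow':(288,231),'middle':(182,231)}}
T=np.load('top0.npy');S=np.load('scene0.npy')
for k,(u,v) in uv['top'].items():
    c=np.nanmedian(T[v-15:v+15,u-15:u+15].reshape(-1,3),0)
    print(k,c.round(3))
    for n,P in(('top',T),('scene',S)):
        r=fit(P,c[:2],*Rk[k]); print(n,r)
for n,P in(('top',T),('scene',S)):
    Q=P.reshape(-1,3); Q=Q[np.isfinite(Q).all(1)]
    c=T[221,368,:2]; M=(abs(Q[:,:2]-c)<.09).all(1)&(abs(Q[:,2]-.08)<.008); q=Q[M]
    print('pad',n,c,np.median(q,0),cv2.minAreaRect((q[:,:2]*1000).astype(np.float32)))
for nm,(u,v) in dict(oil=(240,170),torch=(450,188),tape=(322,314),vise=(240,275)).items(): print(nm,T[v,u].round(3))
print('vise top',np.nanmax(T[250:330,205:290,2]))
# height map ascii
E
python3 m.py
```

```text
wide [ 0.539 -0.219  0.079]
top {'n': 682, 'psi': np.int64(160), 'axis': array([-0.402,  0.138,  0.905]), 'tilt': np.float64(25.1), 'updir': np.float64(-18.9), 'rim': array([ 0.5328, -0.2131,  0.1136]), 'crown': array([ 0.5497, -0.2189,  0.0756]), 'twist': np.float64(0.0), 'cost': np.float64(0.0062961549024333876)}
scene {'n': 458, 'psi': np.int64(160), 'axis': array([-0.394,  0.132,  0.91 ]), 'tilt': np.float64(24.5), 'updir': np.float64(-18.5), 'rim': array([ 0.5326, -0.2139,  0.1135]), 'crown': array([ 0.5491, -0.2194,  0.0753]), 'twist': np.float64(-0.2), 'cost': np.float64(0.059485673911941234)}
narrow [0.549 0.112 0.116]
top {'n': 318, 'psi': np.int64(170), 'axis': array([-0.411,  0.082,  0.908]), 'tilt': np.float64(24.8), 'updir': np.float64(-11.2), 'rim': array([0.5441, 0.1129, 0.1353]), 'crown': array([0.5713, 0.1075, 0.0754]), 'twist': np.float64(-1.7), 'cost': np.float64(0.00991401792681367)}
scene {'n': 281, 'psi': np.int64(165), 'axis': array([-0.415,  0.103,  0.904]), 'tilt': np.float64(25.3), 'updir': np.float64(-14.0), 'rim': array([0.544 , 0.1122, 0.1359]), 'crown': 
[... 477 characters left out ...]
02,  0.908]), 'tilt': np.float64(24.8), 'updir': np.float64(0.2), 'rim': array([0.5421, 0.3234, 0.1253]), 'crown': array([0.5647, 0.3235, 0.0763]), 'twist': np.float64(-0.8), 'cost': np.float64(0.010545580657884962)}
pad top [ 0.57251333 -0.05177243] [ 0.57454034 -0.05159815  0.08056174] ((575.0829467773438, -51.506622314453125), (109.82928466796875, 111.37864685058594), 78.90536499023438)
pad scene [ 0.57251333 -0.05177243] [ 0.56907161 -0.04849544  0.08101492] ((575.152099609375, -52.11876678466797), (112.84812927246094, 116.78606414794922), 79.91802978515625)
oil [0.679 0.214 0.075]
torch [ 0.652 -0.231  0.035]
tape [0.382 0.042 0.052]
vise [0.458 0.202 0.128]
vise top 0.16869703982019169
```

```bash
cat > plan.py <<'E'
import numpy as np,json,os
from scipy.spatial.transform import Rotation as R
F='cmd.json'
def load():
    if os.path.exists(F):
        d=json.load(open(F)); return np.array(d['p']),R.from_quat(d['q'])
    return np.array([.229,-.608,.237]),R.from_euler('xyz',[180,0,20.62],degrees=True)
def save(p,r): json.dump(dict(p=list(p),q=list(r.as_quat())),open(F,'w'))
def tool(z,y):
    z=np.array(z,float);z/=np.linalg.norm(z);y=np.array(y,float);y-=z*(y@z);y/=np.linalg.norm(y)
    return R.from_matrix(np.stack([np.cross(y,z),y,z],1))
def plan(wps,step=.02,deg=6,write=True):
    """wps: (p,Rot,closure). prints rows of each call (<=5 rows, step m / deg per row)"""
    p,r=load()
    for P,Q,c in wps:
        P=np.array(P,float);Q=Q or r
        n=int(np.ceil(max(np.linalg.norm(P-p)/step,(r.inv()*Q).magnitude()*57.3/deg,1)))
        k=0;p0,r0=p,r;dq=(r0.inv()*Q).as_rotvec()
        while k<n:
            m=min(5,n-k)
            while m>1 and np.linalg.norm(P-p0)*m/n>.098: m-=1
            e=k+m;sp=p0+(P-p0)*e/n;sr=r0*R.from_rotvec(dq*e/n)
            d=r.inv().apply(sp-p)/.1;t=(r.inv()*sr).as_rotvec()/np.pi
            rows=[[float(v) for v in (np.r_[d,t]*i/m).round(3)+0.]+[c] for i in range(1,m+1)]
            print(json.dumps([rows]).replace(' ',''))
            p=p+r.apply(np.array(rows[-1][:3])*.1);r=r*R.from_rotvec(np.array(rows[-1][3:6])*np.pi);k=e
        print('  ->',p.round(4),r.as_euler('xyz',degrees=True).round(1))
    if write: save(p,r)
def cover(crown,updeg,tilt=25):
    t,u=np.radians([tilt,updeg]);a=np.array([-np.sin(t)*np.cos(u),-np.sin(t)*np.sin(u),np.cos(t)])
    up=np.array([np.cos(t)*np.cos(u),np.cos(t)*np.sin(u),np.sin(t)])
    return np.array(crown),a,up,np.cross(a,up)
W=cover([.5494,-.2192,.0752],-18.7);M=cover([.5653,.3238,.076],.3);N=cover([.5713,.1065,.0757],-12.5)
PAD=np.array([.575,-.052,.0805])
E
python3 - <<'E'
import numpy as np
for n in('top','scene'):
    P=np.load(n+'0.npy').reshape(-1,3);P=P[np.isfinite(P).all(1)]
    print(n,'rows x .42..; cols y .10.. step .02')
    for x in np.arange(.40,.54,.02):
        print(round(x,2),[int(1000*max(P[(abs(P[:,0]-x)<.01)&(abs(P[:,1]-y)<.01)&(P[:,2]<.3)][:,2],default=0)) for y in np.arange(.10,.31,.02)])
    print('path hts')
    for x in np.arange(.2,.7,.05):
        print(round(x,2),[int(1000*max(P[(abs(P[:,0]-x)<.025)&(abs(P[:,1]-y)<.025)&(P[:,2]<.5)][:,2],default=0)) for y in np.arange(-.6,-.1,.05)])
E
cat > p1.py <<'E'
from plan import *
c,a,up,ta=W
Rg=tool(-a,up); g=c+a*.042-up*.058-a*.002
plan([([.30,-.53,.32],None,.65),([.43,-.30,.32],tool([0,0,-1],up),.65)],step=.045,deg=8)
plan([(g+a*.07,Rg,.65)],step=.03,deg=8)
print('grasp',g)
E
python3 p1.py
```

```text
top rows x .42..; cols y .10.. step .02
0.4 [6, 65, 67, 127, 128, 127, 129, 132, 62, 69, 9]
0.42 [9, 48, 64, 119, 120, 120, 121, 119, 64, 61, 7]
0.44 [8, 21, 35, 127, 137, 134, 133, 115, 61, 10, 7]
0.46 [7, 37, 34, 131, 134, 133, 135, 110, 29, 20, 6]
0.48 [8, 24, 21, 128, 132, 133, 133, 103, 38, 22, 8]
0.5 [6, 5, 7, 96, 99, 98, 100, 82, 7, 8, 113]
0.52 [131, 130, 131, 16, 5, 6, 5, 6, 5, 120, 117]
0.54 [138, 123, 141, 15, 7, 7, 6, 6, 5, 130, 87]
path hts
0.2 [-76, -136, 272, 263, 224, 135, -271, -270, -270, -271]
0.25 [17, -862, 264, 312, 260, 252, -866, -866, -863, -864]
0.3 [-866, -864, -862, -860, -860, -863, -866, -861, -863, -864]
0.35 [-859, -859, -861, -866, -859, -861, -861, -862, -860, -863]
0.4 [34, 8, 5, 8, 6, 7, 6, 6, 6, 7]
0.45 [121, 124, 29, 29, 10, 11, 10, 88, 93, 8]
0.5 [132, 165, 38, 33, 25, 249, 246, 121, 96, 104]
0.55 [122, 187, 190, 188, 185, 245, 247, 142, 128, 129]
0.6 [120, 190, 192, 194, 193, 237, 221, 145, 143, 130]
0.65 [152, 232, 235, 427, 233, 431, 499, 181, 182, 182]
scene rows x .42..; cols y .10.. step .02
0.4 [4, 5, -591, 125, 126, 126, 127, 128, 66, 70
[... 1036 characters left out ...]
0,0.0,0.0,-0.04,0.65],[0.579,-0.484,0.0,0.0,0.0,-0.08,0.65]]]
[[[0.341,-0.163,0.0,0.0,0.0,-0.04,0.65],[0.682,-0.325,0.0,0.0,0.0,-0.081,0.65]]]
[[[0.37,-0.072,0.0,0.0,0.0,-0.04,0.65],[0.741,-0.143,0.0,0.0,0.0,-0.08,0.65]]]
[[[0.377,0.023,0.0,0.0,0.0,-0.041,0.65]]]
  -> [ 0.4301 -0.3     0.32  ] [180.    0.   71.4]
[[[0.164,-0.017,0.242,-0.02,0.0,0.0,0.65],[0.328,-0.034,0.485,-0.04,0.0,0.0,0.65],[0.492,-0.05,0.727,-0.06,0.0,0.0,0.65]]]
[[[0.164,-0.062,0.235,-0.02,0.0,0.0,0.65],[0.328,-0.124,0.47,-0.039,0.0,0.0,0.65],[0.492,-0.186,0.704,-0.059,0.0,0.0,0.65]]]
[[[0.164,-0.104,0.22,-0.02,0.0,0.0,0.65]]]
  -> [ 0.4556 -0.1875  0.1504] [155.    0.   71.4]
grasp [ 0.48359675 -0.19692683  0.08694045]
```

Request:
{"op": "jog_arm", "data": {"motion": [[[0.313, -0.16, -0.277, 0, 0, 0, 0.65], [0.626, -0.32, -0.553, 0, 0, 0, 0.65]]], "grip_force": 50}}

```text
time_s: 0.3
tool_pos: [0.2751, -0.5557, 0.2905]
tool_rot: [-179.8, 0.0, 20.4]
force: [1.2, -0.8, 1.1]
grip_width: 0.078
grasp_force: 0.0
```

Request:
{"op": "jog_arm", "data": {"motion": [[[0.313, -0.16, -0.277, 0, 0, 0, 0.65]]]}}

```text
time_s: 0.4
tool_pos: [0.3002, -0.5292, 0.3197]
tool_rot: [-179.9, 0.0, 20.6]
force: [-0.4, -1.2, 0.4]
grip_width: 0.0708
grasp_force: 0.0
```

Request:
{"op": "jog_arm", "data": {"motion": [[[0.29, -0.242, 0, 0, 0, -0.04, 0.65], [0.579, -0.484, 0, 0, 0, -0.08, 0.65]]]}}

```text
time_s: 0.6
tool_pos: [0.338, -0.4636, 0.3203]
tool_rot: [179.9, 0.0, 35.3]
force: [0.3, 0.6, -0.7]
grip_width: 0.0551
grasp_force: 0.0
```

Request:
{"op": "jog_arm", "data": {"motion": [[[0.341, -0.163, 0, 0, 0, -0.04, 0.65], [0.682, -0.325, 0, 0, 0, -0.081, 0.65]]]}}

```text
time_s: 0.8
tool_pos: [0.3746, -0.3974, 0.3192]
tool_rot: [-180.0, 0.0, 49.9]
force: [1.5, -1.0, 0.7]
grip_width: 0.0386
grasp_force: 0.0
```

Request:
{"op": "jog_arm", "data": {"motion": [[[0.37, -0.072, 0, 0, 0, -0.04, 0.65], [0.741, -0.143, 0, 0, 0, -0.08, 0.65]]]}}

```text
time_s: 1.0
tool_pos: [0.4117, -0.3317, 0.3192]
tool_rot: [-180.0, 0.0, 64.3]
force: [-0.0, 0.1, 0.4]
grip_width: 0.0319
grasp_force: 0.0
```

Request:
{"op": "jog_arm", "data": {"motion": [[[0.377, 0.023, 0, 0, 0, -0.041, 0.65]]]}}

```text
time_s: 1.1
tool_pos: [0.4303, -0.2988, 0.3192]
tool_rot: [-180.0, 0.0, 71.7]
force: [0.2, 0.1, 0.9]
grip_width: 0.0309
grasp_force: 0.0
```

Request:
{"op": "jog_arm", "data": {"motion": [[[0.164, -0.017, 0.242, -0.02, 0, 0, 0.65], [0.328, -0.034, 0.485, -0.04, 0, 0, 0.65], [0.492, -0.05, 0.727, -0.06, 0, 0, 0.65]]]}}

```text
time_s: 1.4
tool_pos: [0.4411, -0.2512, 0.2458]
tool_rot: [169.1, 0.0, 71.4]
force: [0.3, 0.7, -0.7]
grip_width: 0.0305
grasp_force: 0.0
```

Request:
{"op": "jog_arm", "data": {"motion": [[[0.164, -0.062, 0.235, -0.02, 0, 0, 0.65], [0.328, -0.124, 0.47, -0.039, 0, 0, 0.65], [0.492, -0.186, 0.704, -0.059, 0, 0, 0.65]]]}}

```text
time_s: 1.7
tool_pos: [0.4515, -0.2033, 0.1732]
tool_rot: [158.4, 0.0, 71.4]
force: [0.7, 0.6, 0.7]
grip_width: 0.0304
grasp_force: 0.0
```

Request:
{"op": "jog_arm", "data": {"motion": [[[0.164, -0.104, 0.22, -0.02, 0, 0, 0.65], [0.164, -0.104, 0.22, -0.02, 0, 0, 0.65]]]}}

```text
time_s: 1.9
tool_pos: [0.4502, -0.1842, 0.1437]
tool_rot: [155.6, -0.0, 71.5]
force: [-1.0, 0.2, 0.2]
grip_width: 0.0306
grasp_force: 0.0
```

Run:
```python
from h import *
env.read_camera('top');env.read_camera('top')
o=env.get_obs();print(o['time_s'],o['tool_pos'],o['tool_rot'],o['qpos'].round(1),o['joint_velocities'].round(2))
```

```text
2.0 [ 0.45543932 -0.18804986  0.15031865] [1.55014941e+02 3.52743439e-02 7.14057169e+01] [ 48.3 -14.6 -25.2 130.3 -12.5  38.6  12. ] [ 0.57  0.36  0.85 -4.22  0.   -0.49  0.05]
```

Request:
{"op": "jog_arm", "data": {"motion": [[[0, 0, 0.15, 0, 0, 0, 0.65], [0, 0, 0.3, 0, 0, 0, 0.65], [0, 0, 0.45, 0, 0, 0, 0.65], [0, 0, 0.55, 0, 0, 0, 0.65], [0, 0, 0.6, 0, 0, 0, 0.65]]]}}

```text
time_s: 2.5
tool_pos: [0.4809, -0.1972, 0.0963]
tool_rot: [154.9, -0.0, 71.3]
force: [-0.4, -0.6, -1.3]
grip_width: 0.0306
grasp_force: 0.0
```

Request:
{"op": "jog_arm", "data": {"motion": [[[0, 0, 0.05, 0, 0, 0, 0.65], [0, 0, 0.1, 0, 0, 0, 0.65], [0, 0, 0.1, 0, 0, 0, 0.65], [0, 0, 0.1, 0, 0, 0, 0.65]]]}}

```text
time_s: 2.9
tool_pos: [0.4836, -0.1974, 0.0867]
tool_rot: [155.0, 0.0, 71.4]
force: [-0.5, -0.2, 0.1]
grip_width: 0.0305
grasp_force: 0.0
```

Run:
```python
from h import *
im,P=cloud('top'); im2,_=cloud('scene')
o=env.get_obs();print(o['time_s'],o['tool_pos'],o['tool_rot'],o['force'])
a=cv2.resize(im[180:300,380:540],(640,480),interpolation=cv2.INTER_CUBIC)
cv2.imwrite('pics/g1.png',a[:,:,::-1])
```

```text
3.0 [ 0.48362938 -0.19741351  0.08686913] [1.54946313e+02 2.25970779e-02 7.13783046e+01] [-0.5423816   0.62144902 -0.01121796]
```

View pics/g1.png

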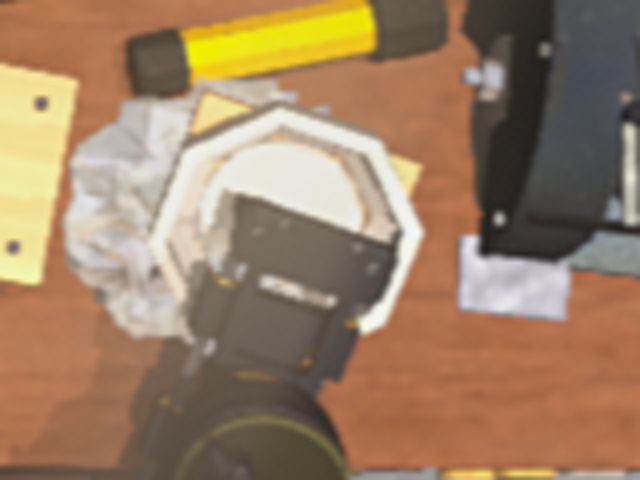

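The picture shows the hand over the downhill flat of the wide cover (around px 290,300), square to it and touching nothing else. I'll close it and lift along the axis.

Request:
{"op": "jog_arm", "data": {"motion": [[[0, 0, 0, 0, 0, 0, 1], [0, 0, 0, 0, 0, 0, 1], [0, 0, 0, 0, 0, 0, 1], [0, 0, 0, 0, 0, 0, 1], [0, 0, 0, 0, 0, 0, 1]]], "grip_force": 50}}

```text
time_s: 3.5
tool_pos: [0.4835, -0.1974, 0.0866]
tool_rot: [155.0, 0.0, 71.4]
force: [-0.8, 0.2, 1.0]
grip_width: 0.0079
grasp_force: 50.0
```

Request:
{"op": "jog_arm", "data": {"motion": [[[0, 0, -0.03, 0, 0, 0, 1], [0, 0, -0.08, 0, 0, 0, 1], [0, 0, -0.16, 0, 0, 0, 1], [0, 0, -0.26, 0, 0, 0, 1], [0, 0, -0.36, 0, 0, 0, 1]]]}}

```text
time_s: 4.0
tool_pos: [0.4684, -0.1921, 0.1197]
tool_rot: [155.0, 0.0, 71.4]
force: [0.2, -0.4, -1.9]
grip_width: 0.0078
grasp_force: 50.0
```

Request:
{"op": "jog_arm", "data": {"motion": [[[0, 0, -0.1, 0, 0, 0, 1], [0, 0, -0.18, 0, 0, 0, 1], [0, 0, -0.22, 0, 0, 0, 1], [0, 0, -0.24, 0, 0, 0, 1]]]}}

```text
time_s: 4.4
tool_pos: [0.4595, -0.1893, 0.1415]
tool_rot: [154.9, 0.0, 71.4]
force: [0.1, 0.4, -2.2]
grip_width: 0.0075
grasp_force: 50.0
```

```bash
cat > p2.py <<'E'
from plan import *
p,r=load(); z=r.apply([0,0,1]); p=p+.07*z-.06*z; save(p,r)
d=np.array([np.cos(np.radians(-11)),np.sin(np.radians(-11)),0])
Rp=tool([0,0,-1],d)
g=PAD+[0,0,.042-.002]-d*.058
print('place',g)
plan([([.478,-.15,.20],Rp,1)],step=.018,deg=5)
plan([(g+[0,0,.06],Rp,1),(g+[0,0,.02],Rp,1),(g+[0,0,.004],Rp,1)],step=.018,deg=5)
E
python3 p2.py
python3 - <<'E'
from fit import *
im,P=cloud('top')
print(fit(P,np.array([.5094,-.205]),*Rk['wide']))
im,P=cloud('scene')
print(fit(P,np.array([.5094,-.205]),*Rk['wide']))
o=env.get_obs();print(o['time_s'],o['tool_pos'],o['tool_rot'],o['force'])
E
```

```text
place [ 0.51806562 -0.04093308  0.1205    ]
[[[0.071,0.049,-0.085,0.023,0.002,-0.007,1],[0.142,0.098,-0.17,0.046,0.003,-0.014,1],[0.213,0.147,-0.255,0.069,0.005,-0.021,1],[0.284,0.196,-0.34,0.093,0.006,-0.028,1],[0.355,0.245,-0.425,0.116,0.008,-0.035,1]]]
[[[0.07,0.023,-0.097,0.023,0.001,-0.007,1]]]
  -> [ 0.478 -0.15   0.2  ] [-1.80e+02  1.00e-01  7.91e+01]
[[[0.164,0.027,0.028,0.0,0.0,0.0,1],[0.328,0.053,0.055,0.0,0.0,0.0,1],[0.491,0.08,0.083,0.0,0.0,0.0,1],[0.655,0.107,0.111,0.0,0.0,0.0,1],[0.819,0.133,0.139,0.0,0.0,0.0,1]]]
[[[0.164,0.027,0.027,0.0,0.0,0.0,1],[0.328,0.054,0.055,0.0,0.0,0.0,1]]]
  -> [ 0.5181 -0.0409  0.1805] [-1.80e+02  1.00e-01  7.91e+01]
[[[0.0,0.0,0.133,0.0,0.0,0.0,1],[0.0,0.0,0.267,0.0,0.0,0.0,1],[0.0,0.0,0.4,0.0,0.0,0.0,1]]]
  -> [ 0.5181 -0.041   0.1405] [-1.80e+02  1.00e-01  7.91e+01]
[[[0.0,0.0,0.16,0.0,0.0,0.0,1]]]
  -> [ 0.518  -0.041   0.1245] [-1.80e+02  1.00e-01  7.91e+01]
{'n': 576, 'psi': np.int64(160), 'axis': array([-0.408,  0.134,  0.903]), 'tilt': np.float64(25.5), 'updir': np.float64(-18.2), 'rim': array([ 0.5088, -0.2052,  0.1682]), 'crown': array([ 0.5259, -0.2108,  0.1302]), 'twist': np.float64(-0.2), 'cost': np.float64(0.005972264103126458)}
{'n': 262, 'psi': np.int64(165), 'axis': array([-0.396,  0.118,  0.911]), 'tilt': np.float64(24.4), 'updir': np.float64(-16.5), 'rim': array([ 0.5083, -0.2057,  0.1672]), 'crown': array([ 0.5249, -0.2106,  0.1289]), 'twist': np.float64(-2.6), 'cost': np.float64(0.1311326461646736)}
4.5 [ 0.45944448 -0.1892688   0.14104601] [1.54963504e+02 1.32599162e-02 7.13711461e+01] [-0.64635512 -0.39099074 -1.50629429]
```

Request:
{"op": "jog_arm", "data": {"motion": [[[0.071, 0.049, -0.085, 0.023, 0.002, -0.007, 1], [0.142, 0.098, -0.17, 0.046, 0.003, -0.014, 1], [0.213, 0.147, -0.255, 0.069, 0.005, -0.021, 1], [0.284, 0.196, -0.34, 0.093, 0.006, -0.028, 1], [0.355, 0.245, -0.425, 0.116, 0.008, -0.035, 1]]]}}

```text
time_s: 5.0
tool_pos: [0.4752, -0.1569, 0.19]
tool_rot: [176.0, 0.2, 77.8]
force: [0.9, -0.3, -2.3]
grip_width: 0.0078
grasp_force: 50.0
```

Request:
{"op": "jog_arm", "data": {"motion": [[[0.07, 0.023, -0.097, 0.023, 0.001, -0.007, 1]]]}}

```text
time_s: 5.1
tool_pos: [0.4782, -0.1506, 0.1997]
tool_rot: [-179.8, 0.0, 79.1]
force: [1.2, 0.6, -1.3]
grip_width: 0.0078
grasp_force: 50.0
```

Request:
{"op": "jog_arm", "data": {"motion": [[[0.164, 0.027, 0.028, 0, 0, 0, 1], [0.328, 0.053, 0.055, 0, 0, 0, 1], [0.491, 0.08, 0.083, 0, 0, 0, 1], [0.655, 0.107, 0.111, 0, 0, 0, 1], [0.819, 0.133, 0.139, 0, 0, 0, 1]]]}}

```text
time_s: 5.6
tool_pos: [0.5069, -0.0719, 0.1848]
tool_rot: [-179.9, 0.0, 79.0]
force: [-0.8, -0.3, -1.3]
grip_width: 0.0074
grasp_force: 50.0
```

Request:
{"op": "jog_arm", "data": {"motion": [[[0.164, 0.027, 0.027, 0, 0, 0, 1], [0.328, 0.054, 0.055, 0, 0, 0, 1]]]}}

```text
time_s: 5.8
tool_pos: [0.5184, -0.0407, 0.1793]
tool_rot: [-179.9, 0.0, 79.0]
force: [0.0, -0.1, -2.1]
grip_width: 0.0079
grasp_force: 50.0
```

Request:
{"op": "jog_arm", "data": {"motion": [[[0, 0, 0.133, 0, 0, 0, 1], [0, 0, 0.267, 0, 0, 0, 1], [0, 0, 0.4, 0, 0, 0, 1], [0, 0, 0.4, 0, 0, 0, 1]]]}}

```text
time_s: 6.2
tool_pos: [0.5157, -0.0426, 0.137]
tool_rot: [-179.7, 0.1, 79.0]
force: [-0.6, 0.5, -2.0]
grip_width: 0.0076
grasp_force: 50.0
```

Run:
```python
from fit import *
c=np.array([.575,-.052])
for n in('top','scene'):
    im,P=cloud(n); print(fit(P,c,*Rk['wide'],tilt=0.5,psis=np.arange(-180,180,30)))
o=env.get_obs();print(o['time_s'],o['tool_pos'],o['tool_rot'],o['force'])
```

```text
{'n': 187, 'psi': np.int64(-150), 'axis': array([ 0.003, -0.002,  1.   ]), 'tilt': np.float64(0.2), 'updir': np.float64(0.0), 'rim': array([ 0.5725, -0.0528,  0.1388]), 'crown': array([ 0.5723, -0.0527,  0.0968]), 'twist': np.float64(-10.6), 'cost': np.float64(0.0001750140150660602)}
{'n': 97, 'psi': np.int64(-60), 'axis': array([ 0.114, -0.035,  0.993]), 'tilt': np.float64(6.8), 'updir': np.float64(162.8), 'rim': array([ 0.5726, -0.051 ,  0.1472]), 'crown': array([ 0.5678, -0.0496,  0.1055]), 'twist': np.float64(-16.9), 'cost': np.float64(1.165512686649926)}
6.3 [ 0.51742586 -0.0421411   0.13932633] [-1.79887475e+02  5.89195530e-02  7.89954040e+01] [-0.63203642 -0.46506852 -1.49904463]
```

Request:
{"op": "jog_arm", "data": {"motion": [[[0, 0, 0.05, 0, 0, 0, 1], [0, 0, 0.09, 0, 0, 0, 1], [0, 0, 0.12, 0, 0, 0, 1], [0, 0, 0.14, 0, 0, 0, 1], [0, 0, 0.15, 0, 0, 0, 1]]]}}

```text
time_s: 6.8
tool_pos: [0.5179, -0.0414, 0.1248]
tool_rot: [-180.0, 0.1, 79.1]
force: [0.3, 0.4, -2.6]
grip_width: 0.0075
grasp_force: 50.0
```

Request:
{"op": "jog_arm", "data": {"motion": [[[0, 0, 0.005, 0, 0, 0, 1], [0, 0, 0.01, 0, 0, 0, 1], [0, 0, 0.015, 0, 0, 0, 1], [0, 0, 0.02, 0, 0, 0, 1]]]}}

```text
time_s: 7.2
tool_pos: [0.518, -0.0414, 0.1231]
tool_rot: [-180.0, 0.1, 79.1]
force: [0.8, -1.0, -2.0]
grip_width: 0.0079
grasp_force: 50.0
```

Request:
{"op": "jog_arm", "data": {"motion": [[[0, 0, 0.005, 0, 0, 0, 1], [0, 0, 0.01, 0, 0, 0, 1]]]}}

```text
time_s: 7.4
tool_pos: [0.5179, -0.0414, 0.122]
tool_rot: [-180.0, 0.1, 79.1]
force: [-0.5, 0.3, -1.9]
grip_width: 0.0074
grasp_force: 50.0
```

Request:
{"op": "jog_arm", "data": {"motion": [[[0, 0, 0.005, 0, 0, 0, 1], [0, 0, 0.01, 0, 0, 0, 1]]]}}

```text
time_s: 7.6
tool_pos: [0.5179, -0.0414, 0.121]
tool_rot: [-180.0, 0.1, 79.1]
force: [0.0, -0.8, -1.6]
grip_width: 0.0078
grasp_force: 50.0
```

Request:
{"op": "jog_arm", "data": {"motion": [[[0, 0, 0.005, 0, 0, 0, 1], [0, 0, 0.01, 0, 0, 0, 1]]]}}

```text
time_s: 7.8
tool_pos: [0.5179, -0.0414, 0.12]
tool_rot: [-180.0, 0.1, 79.1]
force: [-1.1, 0.4, -0.9]
grip_width: 0.0078
grasp_force: 50.0
```

Request:
{"op": "jog_arm", "data": {"motion": [[[0, 0, 0.006, 0, 0, 0, 1], [0, 0, 0.006, 0, 0, 0, 1]]]}}

```text
time_s: 8.0
tool_pos: [0.5179, -0.0414, 0.1199]
tool_rot: [-180.0, 0.1, 79.1]
force: [-2.8, 0.3, 2.9]
grip_width: 0.0076
grasp_force: 50.0
```

Request:
{"op": "jog_arm", "data": {"motion": [[[0, 0, 0, 0, 0, 0, 0.85], [0, 0, 0, 0, 0, 0, 0.75], [0, 0, 0, 0, 0, 0, 0.65], [0, 0, 0, 0, 0, 0, 0.65]]]}}

```text
time_s: 8.4
tool_pos: [0.5181, -0.0414, 0.1194]
tool_rot: [-180.0, 0.1, 79.1]
force: [1.0, 0.7, -0.7]
grip_width: 0.0272
grasp_force: 0.0
```

```bash
cat > p3.py <<'E'
from plan import *
p,r=load(); save([.5180,-.041,.1199],r); p,r=load()
c,a,up,ta=M
Rg=tool(-a,up); g=c+a*.054-up*.042+a*.002+ta*.004*np.sign(ta[1])
plan([(p+[0,0,.10],None,.65),([.50,.10,.30],tool([0,0,-1],[1,0.1,0]),.65),([.49,.31,.30],tool([0,0,-1],up),.65)],step=.045,deg=8)
plan([(g+a*.07,Rg,.65)],step=.035,deg=7)
plan([(g+a*.01,Rg,.65),(g,Rg,.65)],step=.015,deg=8)
print('grasp',g)
E
python3 p3.py
python3 - <<'E'
from h import *
o=env.get_obs();print(o['time_s'],o['tool_pos'],o['tool_rot'],o['force'])
E
```

```text
[[[0.0,0.0,-0.333,0.0,0.0,0.0,0.65],[-0.001,0.0,-0.667,0.0,0.0,0.0,0.65]]]
[[[0.0,-0.001,-0.333,0.0,0.0,0.0,0.65]]]
  -> [ 0.518  -0.041   0.2199] [-1.80e+02  1.00e-01  7.91e+01]
[[[0.337,-0.111,-0.201,0.0,0.0,-0.023,0.65],[0.675,-0.222,-0.401,0.0,0.0,-0.046,0.65]]]
[[[0.35,-0.061,-0.201,0.0,0.0,-0.023,0.65],[0.7,-0.123,-0.401,0.0,0.0,-0.046,0.65]]]
  -> [0.5 0.1 0.3] [-180.     0.    95.6]
[[[0.42,0.021,0.0,0.0,0.0,0.006,0.65],[0.84,0.043,-0.001,0.0,0.0,0.012,0.65]]]
[[[0.42,0.005,0.0,0.0,0.0,0.006,0.65],[0.84,0.011,0.0,0.0,0.0,0.012,0.65]]]
[[[0.421,-0.011,-0.001,0.0,0.0,0.006,0.65]]]
  -> [0.49 0.31 0.3 ] [-180.     0.    90.2]
[[[0.044,-0.04,0.319,-0.035,0.0,0.0,0.65],[0.087,-0.079,0.638,-0.07,0.0,0.0,0.65],[0.131,-0.119,0.957,-0.104,0.0,0.0,0.65]]]
[[[0.043,-0.14,0.289,-0.035,0.0,0.0,0.65]]]
  -> [0.4739 0.3273 0.1725] [155.    0.   90.2]
[[[0.0,0.0,0.12,0.0,0.0,0.0,0.65],[0.0,0.0,0.24,0.0,0.0,0.0,0.65],[0.001,0.0,0.36,0.0,0.0,0.0,0.65],[0.001,0.0,0.48,0.0,0.0,0.0,0.65],[0.001,0.001,0.6,0.0,0.0,0.0,0.65]]]
  -> [0.4993 0.3274 0.1181] [155.    0.   90.2]
[[[0.0,0.0,0.1,0.0,0.0,0.0,0.65]]]
  -> [0.5036 0.3274 0.1091] [155.    0.   90.2]
grasp [0.50354835 0.32747672 0.10900327]
8.4 [ 0.51810191 -0.04141021  0.11941639] [-1.79986312e+02  5.30326436e-02  7.90652187e+01] [ 1.02657825  0.6570774  -0.72060799]
```

Request:
{"op": "jog_arm", "data": {"motion": [[[0, 0, -0.15, 0, 0, 0, 0.65], [0, 0, -0.4, 0, 0, 0, 0.65], [0, 0, -0.667, 0, 0, 0, 0.65]]]}}

```text
time_s: 8.7
tool_pos: [0.5178, -0.0412, 0.1875]
tool_rot: [-179.9, 0.0, 79.1]
force: [0.7, -1.1, -0.1]
grip_width: 0.0302
grasp_force: 0.0
```

Request:
{"op": "jog_arm", "data": {"motion": [[[0, -0.001, -0.333, 0, 0, 0, 0.65]]]}}

```text
time_s: 8.8
tool_pos: [0.5175, -0.0411, 0.2208]
tool_rot: [-179.9, 0.1, 79.1]
force: [-0.1, 0.5, -0.2]
grip_width: 0.0303
grasp_force: 0.0
```

Request:
{"op": "jog_arm", "data": {"motion": [[[0.337, -0.111, -0.201, 0, 0, -0.023, 0.65], [0.675, -0.222, -0.401, 0, 0, -0.046, 0.65]]]}}

```text
time_s: 9.0
tool_pos: [0.5093, 0.0293, 0.262]
tool_rot: [179.9, 0.1, 87.3]
force: [0.5, -0.4, -0.4]
grip_width: 0.0306
grasp_force: 0.0
```

Request:
{"op": "jog_arm", "data": {"motion": [[[0.35, -0.061, -0.201, 0, 0, -0.023, 0.65], [0.7, -0.123, -0.401, 0, 0, -0.046, 0.65]]]}}

```text
time_s: 9.2
tool_pos: [0.4996, 0.1013, 0.3017]
tool_rot: [179.9, 0.1, 95.8]
force: [-0.1, -0.2, -0.6]
grip_width: 0.0308
grasp_force: 0.0
```

Request:
{"op": "jog_arm", "data": {"motion": [[[0.42, 0.021, 0, 0, 0, 0.006, 0.65], [0.84, 0.043, -0.001, 0, 0, 0.012, 0.65]]]}}

```text
time_s: 9.4
tool_pos: [0.4961, 0.1854, 0.3018]
tool_rot: [179.8, 0.1, 93.4]
force: [0.7, 0.9, -0.4]
grip_width: 0.0306
grasp_force: 0.0
```

Request:
{"op": "jog_arm", "data": {"motion": [[[0.42, 0.005, 0, 0, 0, 0.006, 0.65], [0.84, 0.011, 0, 0, 0, 0.012, 0.65]]]}}

```text
time_s: 9.6
tool_pos: [0.4919, 0.2692, 0.301]
tool_rot: [179.9, 0.0, 91.2]
force: [0.4, -0.1, -0.1]
grip_width: 0.0307
grasp_force: 0.0
```

Request:
{"op": "jog_arm", "data": {"motion": [[[0.421, -0.011, -0.001, 0, 0, 0.006, 0.65]]]}}

```text
time_s: 9.7
tool_pos: [0.49, 0.3112, 0.3009]
tool_rot: [179.9, 0.0, 90.1]
force: [0.4, -0.1, -0.4]
grip_width: 0.0302
grasp_force: 0.0
```

Request:
{"op": "jog_arm", "data": {"motion": [[[0.044, -0.04, 0.319, -0.035, 0, 0, 0.65], [0.087, -0.079, 0.638, -0.07, 0, 0, 0.65], [0.131, -0.119, 0.957, -0.104, 0, 0, 0.65]]]}}

```text
time_s: 10.0
tool_pos: [0.4778, 0.3243, 0.2041]
tool_rot: [161.0, -0.1, 90.3]
force: [1.1, 0.4, -0.5]
grip_width: 0.0303
grasp_force: 0.0
```

Request:
{"op": "jog_arm", "data": {"motion": [[[0.043, -0.14, 0.289, -0.035, 0, 0, 0.65]]]}}

```text
time_s: 10.1
tool_pos: [0.4741, 0.3277, 0.1728]
tool_rot: [154.7, -0.0, 90.2]
force: [1.0, -1.0, -1.0]
grip_width: 0.0304
grasp_force: 0.0
```

Run:
```python
from fit import *
c=np.array([.575,-.052])
for n in('top','scene'):
    im,P=cloud(n); print(fit(P,c,*Rk['wide'],tilt=0.5,psis=np.arange(-180,180,30)))
    print(fit(P,M_:=np.array([.5427,.3238]),*Rk['middle']))
o=env.get_obs();print(o['time_s'],o['tool_pos'],o['tool_rot'],o['qpos'].round(1))
```

```text
{'n': 658, 'psi': np.int64(90), 'axis': array([0.002, 0.004, 1.   ]), 'tilt': np.float64(0.2), 'updir': np.float64(-0.0), 'rim': array([ 0.5745, -0.0516,  0.1226]), 'crown': array([ 0.5744, -0.0518,  0.0806]), 'twist': np.float64(-11.0), 'cost': np.float64(0.0017027357707195166)}
{'n': 382, 'psi': np.int64(-180), 'axis': array([-0.424, -0.001,  0.906]), 'tilt': np.float64(25.1), 'updir': np.float64(0.1), 'rim': array([0.5429, 0.3241, 0.1248]), 'crown': array([0.5658, 0.3242, 0.0759]), 'twist': np.float64(-0.7), 'cost': np.float64(0.006816646449510076)}
{'n': 210, 'psi': np.int64(-180), 'axis': array([-0.004,  0.006,  1.   ]), 'tilt': np.float64(0.4), 'updir': np.float64(0.0), 'rim': array([ 0.5736, -0.0522,  0.1232]), 'crown': array([ 0.5738, -0.0525,  0.0812]), 'twist': np.float64(-10.6), 'cost': np.float64(0.10129430754468666)}
{'n': 262, 'psi': np.int64(-180), 'axis': array([-0.426,  0.008,  0.905]), 'tilt': np.float64(25.2), 'updir': np.float64(-1.1), 'rim': array([0.542 , 0.3234, 0.1255]), 'crown': array([0.565 , 0.323 , 0.0767]), 'twist': np.float64(1.4), 'cost': np.float64(0.003202854315674367)}
10.2 [0.46570755 0.32344734 0.16415162] [155.54450406   0.74063202  90.52276582] [  8.5   2.2 -57.5 115.4  26.9  50.2 -63.1]
```

Request:
{"op": "jog_arm", "data": {"motion": [[[0, 0, 0.05, 0, 0, 0, 0.65], [0, 0, 0.17, 0, 0, 0, 0.65], [0, 0, 0.32, 0, 0, 0, 0.65], [0, 0, 0.46, 0, 0, 0, 0.65], [0, 0, 0.55, 0, 0, 0, 0.65]]]}}

```text
time_s: 10.7
tool_pos: [0.5008, 0.3274, 0.1241]
tool_rot: [154.9, -0.1, 90.0]
force: [-0.1, -0.7, 0.1]
grip_width: 0.0301
grasp_force: 0.0
```

Request:
{"op": "jog_arm", "data": {"motion": [[[0, 0, 0.06, 0, 0, 0, 0.65], [0, 0, 0.1, 0, 0, 0, 0.65], [0, 0, 0.13, 0, 0, 0, 0.65], [0, 0, 0.145, 0, 0, 0, 0.65], [0, 0, 0.15, 0, 0, 0, 0.65]]]}}

```text
time_s: 11.2
tool_pos: [0.5035, 0.3272, 0.1088]
tool_rot: [155.0, 0.0, 90.2]
force: [0.9, 0.7, -0.5]
grip_width: 0.0302
grasp_force: 0.0
```

Run:
```python
from h import *
im,P=cloud('top'); 
o=env.get_obs();print(o['time_s'],o['tool_pos'],o['tool_rot'],o['force'],o['qpos'].round(1))
a=cv2.resize(im[180:280,120:253],(640,480),interpolation=cv2.INTER_CUBIC)
cv2.imwrite('pics/g2.png',a[:,:,::-1])
```

```text
11.25 [0.50346706 0.32716298 0.10872837] [1.55004468e+02 4.95182890e-02 9.02365915e+01] [ 0.36307039 -0.14487741 -0.20907967] [  4.5  12.5 -54.2 115.5  40.6  46.6 -73.1]
```

View pics/g2.png

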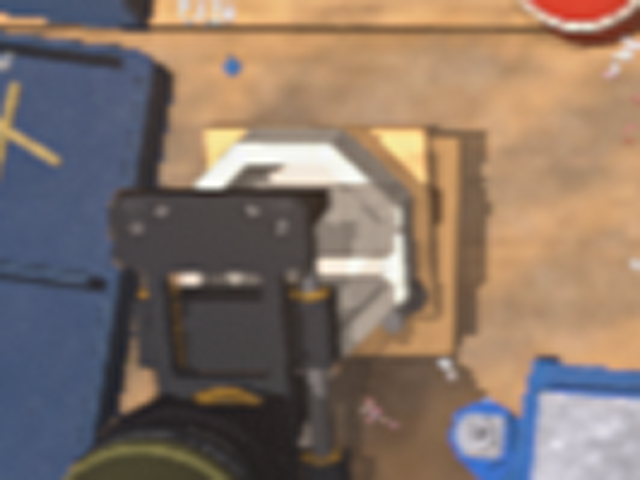

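The hand is square on the middle cover's downhill flat (parallax shifts it left to px 215,230), and both pegs and the vise are clear. I'll grip and lift.

Request:
{"op": "jog_arm", "data": {"motion": [[[0, 0, 0, 0, 0, 0, 1], [0, 0, 0, 0, 0, 0, 1], [0, 0, 0, 0, 0, 0, 1], [0, 0, 0, 0, 0, 0, 1], [0, 0, 0, 0, 0, 0, 1]]]}}

```text
time_s: 11.75
tool_pos: [0.5034, 0.327, 0.1086]
tool_rot: [155.0, 0.1, 90.2]
force: [-0.2, -0.4, 0.7]
grip_width: 0.0075
grasp_force: 50.0
```

Request:
{"op": "jog_arm", "data": {"motion": [[[0, 0, -0.03, 0, 0, 0, 1], [0, 0, -0.08, 0, 0, 0, 1], [0, 0, -0.16, 0, 0, 0, 1], [0, 0, -0.26, 0, 0, 0, 1], [0, 0, -0.36, 0, 0, 0, 1]]]}}

```text
time_s: 12.25
tool_pos: [0.4878, 0.3272, 0.1419]
tool_rot: [155.0, 0.0, 90.2]
force: [-0.7, 0.7, -1.2]
grip_width: 0.0074
grasp_force: 50.0
```

Request:
{"op": "jog_arm", "data": {"motion": [[[0, 0, -0.1, 0, 0, 0, 1], [0, 0, -0.18, 0, 0, 0, 1], [0, 0, -0.22, 0, 0, 0, 1], [0, 0, -0.24, 0, 0, 0, 1]]]}}

```text
time_s: 12.65
tool_pos: [0.4781, 0.327, 0.1635]
tool_rot: [155.0, 0.1, 90.2]
force: [0.8, -0.4, -1.1]
grip_width: 0.0077
grasp_force: 50.0
```

```bash
cat > p4.py <<'E'
from plan import *
p,r=load(); z=r.apply([0,0,1]); p=p-.06*z; save(p,r)
d=np.array([np.cos(np.radians(-11)),np.sin(np.radians(-11)),0]); l=np.array([-d[1],d[0],0])
Rp=tool([0,0,-1],d)
g=np.array([.5742,-.052,.0808])+[0,0,.006+.054+.002]-d*.042+l*.004
print('place',g)
plan([([.50,.31,.25],tool([0,0,-1],[1,0,0]),1)],step=.02,deg=5)
plan([([.50,.10,.26],None,1),(g+[0,0,.10],Rp,1),(g+[0,0,.035],Rp,1)],step=.025,deg=5)
E
python3 p4.py
python3 - <<'E'
from fit import *
for n in ('top','scene'):
    im,P=cloud(n)
    print(fit(P,np.array([.5175,.3238]),*Rk['middle']))
o=env.get_obs();print(o['time_s'],o['tool_pos'],o['tool_rot'],o['force'])
E
```

```text
place [ 0.53373489 -0.04005951  0.1428    ]
[[[-0.035,0.112,-0.139,0.028,0.0,0.0,1],[-0.07,0.225,-0.277,0.055,0.0,0.001,1],[-0.105,0.337,-0.416,0.083,0.0,0.001,1],[-0.14,0.45,-0.554,0.111,0.0,0.001,1],[-0.175,0.562,-0.693,0.139,0.0,0.001,1]]]
  -> [0.5  0.31 0.25] [-180.     0.    90.1]
[[[-0.233,0.0,-0.011,0.0,0.0,0.0,1],[-0.467,0.0,-0.022,0.0,0.0,0.0,1],[-0.7,-0.001,-0.033,0.0,0.0,0.0,1],[-0.934,-0.001,-0.044,0.0,0.0,0.0,1]]]
[[[-0.233,0.0,-0.011,0.0,0.0,0.0,1],[-0.467,0.0,-0.022,0.0,0.0,0.0,1],[-0.7,-0.001,-0.033,0.0,0.0,0.0,1],[-0.933,-0.001,-0.045,0.0,0.0,0.0,1]]]
[[[-0.233,0.0,-0.011,0.0,0.0,0.0,1]]]
  -> [0.5  0.1  0.26] [-180.     0.    90.1]
[[[-0.234,0.056,0.029,0.0,0.0,0.01,1],[-0.467,0.112,0.057,0.0,0.0,0.02,1],[-0.701,0.168,0.086,0.0,0.0,0.031,1],[-0.934,0.224,0.115,0.0,0.0,0.041,1]]]
[[[-0.225,0.086,0.029,0.0,0.0,0.01,1],[-0.449,0.171,0.057,0.0,0.0,0.02,1]]]
  -> [ 0.5337 -0.0401  0.2428] [-180.     0.    79.1]
[[[0.0,0.0,0.217,0.0,0.0,0.0,1],[0.0,0.001,0.434,0.0,0.0,0.0,1],[0.0,0.001,0.65,0.0,0.0,0.0,1]]]
  -> [ 0.5338 -0.0401  0.1778] [-180.     0.    79.1]
{'n': 401, 'psi': np.int64(-180), 'axis': array([-0.418,  0.003,  0.908]), 'tilt': np.float64(24.7), 'updir': np.float64(-0.4), 'rim': array([0.5177, 0.3242, 0.1795]), 'crown': array([0.5403, 0.324 , 0.1305]), 'twist': np.float64(0.8), 'cost': np.float64(0.01401671005342723)}
{'n': 223, 'psi': np.int64(145), 'axis': array([-0.414,  0.005,  0.91 ]), 'tilt': np.float64(24.5), 'updir': np.float64(-0.7), 'rim': array([0.5173, 0.3237, 0.1805]), 'crown': array([0.5397, 0.3234, 0.1314]), 'twist': np.float64(0.0), 'cost': np.float64(0.004054228397333269)}
12.75 [0.47812866 0.3268911  0.16306973] [1.55006207e+02 5.81096567e-02 9.02157451e+01] [ 0.7015352  -0.26412348 -0.51374626]
```

Request:
{"op": "jog_arm", "data": {"motion": [[[-0.035, 0.112, -0.139, 0.028, 0, 0, 1], [-0.07, 0.225, -0.277, 0.055, 0, 0.001, 1], [-0.105, 0.337, -0.416, 0.083, 0, 0.001, 1], [-0.14, 0.45, -0.554, 0.111, 0, 0.001, 1], [-0.175, 0.562, -0.693, 0.139, 0, 0.001, 1]]]}}

```text
time_s: 13.25
tool_pos: [0.5005, 0.3089, 0.2499]
tool_rot: [-179.7, 0.0, 90.0]
force: [0.0, 0.9, -1.0]
grip_width: 0.0079
grasp_force: 50.0
```

Request:
{"op": "jog_arm", "data": {"motion": [[[-0.1, 0, -0.011, 0, 0, 0, 1], [-0.35, 0, -0.022, 0, 0, 0, 1], [-0.65, -0.001, -0.033, 0, 0, 0, 1], [-0.934, -0.001, -0.044, 0, 0, 0, 1]]]}}

```text
time_s: 13.65
tool_pos: [0.4985, 0.2149, 0.2523]
tool_rot: [-179.9, 0.1, 90.1]
force: [0.8, -0.3, -1.5]
grip_width: 0.0074
grasp_force: 50.0
```

Request:
{"op": "jog_arm", "data": {"motion": [[[-0.233, 0, -0.011, 0, 0, 0, 1], [-0.467, 0, -0.022, 0, 0, 0, 1], [-0.7, -0.001, -0.033, 0, 0, 0, 1], [-0.933, -0.001, -0.045, 0, 0, 0, 1]]]}}

```text
time_s: 14.05
tool_pos: [0.4985, 0.1215, 0.257]
tool_rot: [-180.0, 0.1, 90.1]
force: [-0.1, -0.5, -0.8]
grip_width: 0.0076
grasp_force: 50.0
```

Request:
{"op": "jog_arm", "data": {"motion": [[[-0.233, 0, -0.011, 0, 0, 0, 1]]]}}

```text
time_s: 14.15
tool_pos: [0.4984, 0.0983, 0.2581]
tool_rot: [-180.0, 0.1, 90.1]
force: [-0.4, 0.3, -0.7]
grip_width: 0.0075
grasp_force: 50.0
```

Request:
{"op": "jog_arm", "data": {"motion": [[[-0.234, 0.056, 0.029, 0, 0, 0.01, 1], [-0.467, 0.112, 0.057, 0, 0, 0.02, 1], [-0.701, 0.168, 0.086, 0, 0, 0.031, 1], [-0.934, 0.224, 0.115, 0, 0, 0.041, 1]]]}}

```text
time_s: 14.55
tool_pos: [0.5226, 0.0043, 0.2473]
tool_rot: [-179.9, 0.0, 82.5]
force: [1.1, 0.4, -0.9]
grip_width: 0.0071
grasp_force: 50.0
```

Request:
{"op": "jog_arm", "data": {"motion": [[[-0.2, 0.076, 0.029, 0, 0, 0.01, 1], [-0.35, 0.133, 0.045, 0, 0, 0.018, 1], [-0.449, 0.171, 0.057, 0, 0, 0.02, 1]]]}}

```text
time_s: 14.85
tool_pos: [0.5339, -0.0422, 0.2418]
tool_rot: [-179.9, -0.0, 78.9]
force: [0.3, -0.4, -1.0]
grip_width: 0.0077
grasp_force: 50.0
```

Request:
{"op": "jog_arm", "data": {"motion": [[[0, 0, 0.2, 0, 0, 0, 1], [0, 0, 0.42, 0, 0, 0, 1], [0, 0.001, 0.57, 0, 0, 0, 1], [0, 0.001, 0.65, 0, 0, 0, 1], [0, 0.001, 0.65, 0, 0, 0, 1]]]}}

```text
time_s: 15.35
tool_pos: [0.5331, -0.0401, 0.1764]
tool_rot: [-179.8, 0.0, 79.1]
force: [0.8, -1.3, -1.2]
grip_width: 0.0076
grasp_force: 50.0
```

Run:
```python
from fit import *
c=np.array([.575,-.052])
env.read_camera('scene');env.read_camera('scene')
im,P=cloud('top'); Q=P.copy(); Q[P[:,:,2]<.15]=np.nan
print(fit(Q,c,*Rk['middle'],tilt=0.5,psis=np.arange(-180,180,30)))
im,P=cloud('scene'); Q=P.copy(); Q[P[:,:,2]<.15]=np.nan
print(fit(Q,c,*Rk['middle'],tilt=0.5,psis=np.arange(-180,180,30)))
o=env.get_obs();print(o['time_s'],o['tool_pos'],o['tool_rot'],o['force'],o['qpos'].round(1))
```

```text
{'n': 21, 'psi': np.int64(-180), 'axis': array([-0.118,  0.992,  0.053]), 'tilt': np.float64(87.0), 'updir': np.float64(-83.2), 'rim': array([0.6016, 0.0009, 0.1507]), 'crown': array([ 0.6079, -0.0526,  0.1479]), 'twist': np.float64(-85.2), 'cost': np.float64(0.17709420823675456)}
{'n': 100, 'psi': np.int64(-180), 'axis': array([-0.079,  0.505,  0.86 ]), 'tilt': np.float64(30.7), 'updir': np.float64(-81.1), 'rim': array([ 0.5719, -0.0443,  0.1981]), 'crown': array([ 0.5762, -0.0715,  0.1517]), 'twist': np.float64(1.2), 'cost': np.float64(1.1931396497952418)}
15.55 [ 0.53436569 -0.04035778  0.17839794] [1.79935639e+02 2.09286546e-02 7.90848262e+01] [ 0.28300738 -0.64353142 -1.30655635] [ 41.2  10.3 -43.5 102.6   7.6  70.  -15.4]
```

Run:
```python
from h import *
a,_=cloud('top');b,_=cloud('scene')
A=cv2.resize(a[150:300,290:440],(400,400));B=cv2.resize(b[110:290,260:440],(400,400))
cv2.imwrite('pics/n1.png',np.hstack([A,B])[:,:,::-1])
```

```text
(no output)
```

View pics/n1.png

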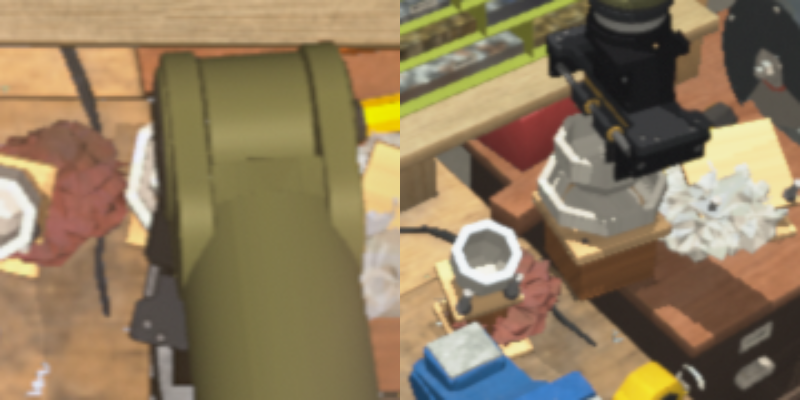

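The top view is blocked by the arm. The scene view shows the middle cover (crop px 590,160) level and centred over the wide one at 600,200. I'll lower it and watch the force.

Request:
{"op": "jog_arm", "data": {"motion": [[[0, 0, 0.07, 0, 0, 0, 1], [0, 0, 0.15, 0, 0, 0, 1], [0, 0, 0.22, 0, 0, 0, 1], [0, 0, 0.27, 0, 0, 0, 1], [0, 0, 0.3, 0, 0, 0, 1]]]}}

```text
time_s: 16.15
tool_pos: [0.5331, -0.0405, 0.1464]
tool_rot: [-179.9, 0.0, 79.1]
force: [0.0, 0.1, -1.2]
grip_width: 0.0073
grasp_force: 50.0
```

Request:
{"op": "jog_arm", "data": {"motion": [[[0, 0, 0.01, 0, 0, 0, 1], [0, 0, 0.02, 0, 0, 0, 1], [0, 0, 0.025, 0, 0, 0, 1], [0, 0, 0.03, 0, 0, 0, 1]]]}}

```text
time_s: 16.55
tool_pos: [0.5338, -0.0405, 0.1445]
tool_rot: [-180.0, 0.0, 79.1]
force: [-1.1, -0.3, -0.1]
grip_width: 0.0074
grasp_force: 50.0
```

Request:
{"op": "jog_arm", "data": {"motion": [[[0, 0, 0.005, 0, 0, 0, 1], [0, 0, 0.01, 0, 0, 0, 1], [0, 0, 0.01, 0, 0, 0, 1]]]}}

```text
time_s: 16.85
tool_pos: [0.5336, -0.0405, 0.1433]
tool_rot: [-180.0, 0.0, 79.1]
force: [-0.5, -0.3, -1.1]
grip_width: 0.0074
grasp_force: 50.0
```

Request:
{"op": "jog_arm", "data": {"motion": [[[0, 0, 0.005, 0, 0, 0, 1], [0, 0, 0.005, 0, 0, 0, 1], [0, 0, 0.01, 0, 0, 0, 1], [0, 0, 0.01, 0, 0, 0, 1]]]}}

```text
time_s: 17.25
tool_pos: [0.5336, -0.0405, 0.1424]
tool_rot: [-180.0, 0.0, 79.1]
force: [0.1, -0.1, 0.3]
grip_width: 0.0074
grasp_force: 50.0
```

Request:
{"op": "jog_arm", "data": {"motion": [[[0, 0, 0.005, 0, 0, 0, 1], [0, 0, 0.005, 0, 0, 0, 1]]]}}

```text
time_s: 17.45
tool_pos: [0.5336, -0.0405, 0.1423]
tool_rot: [-180.0, 0.0, 79.1]
force: [-3.2, 0.6, 4.4]
grip_width: 0.0074
grasp_force: 50.0
```

Request:
{"op": "jog_arm", "data": {"motion": [[[0, 0, 0.005, 0, 0, 0, 1], [0, 0, 0.005, 0, 0, 0, 1]]]}}

```text
time_s: 17.65
tool_pos: [0.5336, -0.0405, 0.1423]
tool_rot: [-180.0, 0.1, 79.1]
force: [-4.3, 0.2, 8.6]
grip_width: 0.0071
grasp_force: 50.0
```

Request:
{"op": "jog_arm", "data": {"motion": [[[0, 0, -0.005, 0, 0, 0, 0.85], [0, 0, -0.005, 0, 0, 0, 0.75], [0, 0, -0.005, 0, 0, 0, 0.65], [0, 0, -0.005, 0, 0, 0, 0.65]]]}}

```text
time_s: 18.05
tool_pos: [0.5335, -0.0405, 0.1415]
tool_rot: [-179.9, 0.0, 79.1]
force: [-0.3, 0.6, 0.1]
grip_width: 0.0273
grasp_force: 0.0
```

```bash
cat > p5.py <<'E'
from plan import *
p,r=load(); save([.5338,-.0401,.1423],r); p,r=load()
c,a,up,ta=N
t=np.radians(18);u=np.radians(-12.5);z=-np.array([-np.sin(t)*np.cos(u),-np.sin(t)*np.sin(u),np.cos(t)])
Rg=tool(z,ta); g=c+a*.066+a*.003
V=tool([0,0,-1],ta)
plan([(p+[0,0,.09],None,.65),([.51,.07,.28],V,.2),(g-z*.07,Rg,0)],step=.045,deg=8)
plan([(g-z*.015,Rg,0),(g,Rg,0)],step=.014,deg=8)
print('grasp',g)
E
python3 p5.py
python3 - <<'E'
from h import *
o=env.get_obs();print(o['time_s'],o['tool_pos'],o['tool_rot'],o['force'],o['grip_width'])
E
```

```text
[[[0.0,0.0,-0.45,0.0,0.0,0.0,0.65],[0.0,-0.001,-0.9,0.0,0.0,0.0,0.65]]]
  -> [ 0.5338 -0.0401  0.2323] [-180.     0.    79.1]
[[[0.086,-0.037,-0.04,0.0,0.0,-0.041,0.2],[0.173,-0.074,-0.079,0.0,0.0,-0.082,0.2],[0.259,-0.111,-0.119,0.0,0.0,-0.123,0.2],[0.345,-0.147,-0.159,0.0,0.0,-0.164,0.2],[0.431,-0.184,-0.199,0.0,0.0,-0.205,0.2]]]
[[[0.091,0.022,-0.04,0.0,0.0,-0.041,0.2],[0.183,0.045,-0.079,0.0,0.0,-0.082,0.2],[0.274,0.067,-0.119,0.0,0.0,-0.123,0.2],[0.365,0.089,-0.159,0.0,0.0,-0.164,0.2],[0.456,0.112,-0.198,0.0,0.0,-0.204,0.2]]]
[[[0.06,0.072,-0.04,0.0,0.0,-0.041,0.2],[0.12,0.145,-0.08,0.0,0.0,-0.082,0.2]]]
  -> [0.51 0.07 0.28] [-180.    -0.   167.5]
[[[-0.004,0.163,0.251,0.0,-0.033,0.0,0],[-0.008,0.326,0.501,0.0,-0.067,0.0,0],[-0.012,0.489,0.752,0.0,-0.1,0.0,0]]]
  -> [0.5217 0.1175 0.2048] [-180.    18.   167.5]
[[[0.0,0.0,0.137,0.0,0.0,0.0,0],[0.0,0.0,0.275,0.0,0.0,0.0,0],[0.0,0.0,0.412,0.0,0.0,0.0,0],[0.0,0.0,0.55,0.0,0.0,0.0,0]]]
  -> [0.5383 0.1138 0.1525] [-180.    18.   167.5]
[[[0.0,0.0,0.075,0.0,0.0,0.0,0],[0.0,0.0,0.15,0.0,0.0,0.0,0]]]
  -> [0.5428 0.1128 0.1382] [-180.    18.   167.5]
grasp [0.54283056 0.11281152 0.13823524]
18.05 [ 0.53351741 -0.04046158  0.14153111] [-1.79947167e+02  1.24955826e-02  7.90729133e+01] [-0.32524466  0.619809    0.07586569] 0.02731515881897579
```

Request:
{"op": "jog_arm", "data": {"motion": [[[0, 0, -0.1, 0, 0, 0, 0.65], [0, 0, -0.3, 0, 0, 0, 0.65], [0, 0, -0.6, 0, 0, 0, 0.65], [0, -0.001, -0.9, 0, 0, 0, 0.65]]]}}

```text
time_s: 18.45
tool_pos: [0.5334, -0.0403, 0.2332]
tool_rot: [-179.9, 0.0, 79.1]
force: [1.7, -0.3, -0.7]
grip_width: 0.0302
grasp_force: 0.0
```

Request:
{"op": "jog_arm", "data": {"motion": [[[0.086, -0.037, -0.04, 0, 0, -0.041, 0.2], [0.173, -0.074, -0.079, 0, 0, -0.082, 0.2], [0.259, -0.111, -0.119, 0, 0, -0.123, 0.2], [0.345, -0.147, -0.159, 0, 0, -0.164, 0.2], [0.431, -0.184, -0.199, 0, 0, -0.205, 0.2]]]}}

```text
time_s: 18.95
tool_pos: [0.5237, 0.0059, 0.2526]
tool_rot: [-180.0, 0.0, 116.3]
force: [-0.3, 0.2, 0.2]
grip_width: 0.0627
grasp_force: 0.0
```

Request:
{"op": "jog_arm", "data": {"motion": [[[0.091, 0.022, -0.04, 0, 0, -0.041, 0.2], [0.183, 0.045, -0.079, 0, 0, -0.082, 0.2], [0.274, 0.067, -0.119, 0, 0, -0.123, 0.2], [0.365, 0.089, -0.159, 0, 0, -0.164, 0.2], [0.456, 0.112, -0.198, 0, 0, -0.204, 0.2]]]}}

```text
time_s: 19.45
tool_pos: [0.5138, 0.0518, 0.2724]
tool_rot: [-180.0, 0.0, 153.0]
force: [0.5, 0.1, 0.4]
grip_width: 0.0697
grasp_force: 0.0
```

Request:
{"op": "jog_arm", "data": {"motion": [[[0.06, 0.072, -0.04, 0, 0, -0.041, 0.2], [0.12, 0.145, -0.08, 0, 0, -0.082, 0.2]]]}}

```text
time_s: 19.65
tool_pos: [0.5097, 0.0702, 0.2804]
tool_rot: [-180.0, 0.0, 167.8]
force: [-1.0, 0.4, 0.5]
grip_width: 0.0696
grasp_force: 0.0
```

Request:
{"op": "jog_arm", "data": {"motion": [[[-0.004, 0.163, 0.251, 0, -0.033, 0, 0], [-0.008, 0.326, 0.501, 0, -0.067, 0, 0], [-0.011, 0.43, 0.66, 0, -0.088, 0, 0], [-0.012, 0.489, 0.752, 0, -0.1, 0, 0]]]}}

```text
time_s: 20.05
tool_pos: [0.5201, 0.1184, 0.2033]
tool_rot: [-179.8, 18.1, 167.6]
force: [-0.6, -0.8, -0.7]
grip_width: 0.086
grasp_force: 0.0
```

Run:
```python
from fit import *
c=np.array([.5742,-.052])
for n in('top','scene'):
    im,P=cloud(n); 
    Q=P.copy(); Q[P[:,:,2]<.115]=np.nan; print(fit(Q,c,*Rk['middle'],tilt=0.5,psis=np.arange(-180,180,30)))
    Q=P.copy(); Q[P[:,:,2]>.132]=np.nan; print(fit(Q,c,*Rk['wide'],tilt=0.5,psis=np.arange(-180,180,30)))
o=env.get_obs();print(o['time_s'],o['tool_pos'],o['tool_rot'],o['qpos'].round(1))
```

```text
{'n': 500, 'psi': np.int64(-90), 'axis': array([-0.,  0.,  1.]), 'tilt': np.float64(0.0), 'updir': np.float64(0.0), 'rim': array([ 0.5738, -0.0509,  0.1405]), 'crown': array([ 0.5739, -0.051 ,  0.0865]), 'twist': np.float64(-10.9), 'cost': np.float64(0.001663975618381825)}
{'n': 691, 'psi': np.int64(-120), 'axis': array([-0.003, -0.003,  1.   ]), 'tilt': np.float64(0.2), 'updir': np.float64(-0.0), 'rim': array([ 0.5741, -0.0517,  0.1226]), 'crown': array([ 0.5742, -0.0515,  0.0806]), 'twist': np.float64(-10.5), 'cost': np.float64(0.6466686976665821)}
{'n': 175, 'psi': np.int64(-60), 'axis': array([ 0.006, -0.008,  1.   ]), 'tilt': np.float64(0.5), 'updir': np.float64(0.0), 'rim': array([ 0.5736, -0.0512,  0.1409]), 'crown': array([ 0.5733, -0.0508,  0.0869]), 'twist': np.float64(-10.5), 'cost': np.float64(0.051236325847003925)}
{'n': 354, 'psi': np.int64(30), 'axis': array([0.007, 0.006, 1.   ]), 'tilt': np.float64(0.5), 'updir': np.float64(-0.0), 'rim': array([ 0.5778, -0.053 ,  0.1227]), 'crown': array([ 0.5775, -0.0533,  0.0807]), 'twist': np.float64(33.6), 'cost': np.float64(2.0636241232981183)}
20.15 [0.51959949 0.11833567 0.20328568] [-179.81366303   17.90253274  167.67775176] [ 40.5  -7.4 -58.1 113.9   3.5  54.7  57.8]
```

Request:
{"op": "jog_arm", "data": {"motion": [[[0, 0, 0.13, 0, 0, 0, 0], [0, 0, 0.28, 0, 0, 0, 0], [0, 0, 0.4, 0, 0, 0, 0], [0, 0, 0.5, 0, 0, 0, 0], [0, 0, 0.55, 0, 0, 0, 0]]]}}

```text
time_s: 20.65
tool_pos: [0.5389, 0.1126, 0.1521]
tool_rot: [180.0, 17.9, 167.4]
force: [0.9, 0.7, -0.0]
grip_width: 0.0872
grasp_force: 0.0
```

Request:
{"op": "jog_arm", "data": {"motion": [[[0, 0, 0.06, 0, 0, 0, 0], [0, 0, 0.1, 0, 0, 0, 0], [0, 0, 0.13, 0, 0, 0, 0], [0, 0, 0.15, 0, 0, 0, 0]]]}}

```text
time_s: 21.05
tool_pos: [0.5427, 0.1124, 0.1377]
tool_rot: [-180.0, 18.0, 167.5]
force: [-0.2, 0.1, -0.9]
grip_width: 0.087
grasp_force: 0.0
```

Run:
```python
from h import *
a,_=cloud('top');b,_=cloud('scene')
A=cv2.resize(a[170:290,230:350],(400,400));B=cv2.resize(b[180:300,240:360],(400,400))
cv2.imwrite('pics/g3.png',np.hstack([A,B])[:,:,::-1])
o=env.get_obs();print(o['time_s'],o['tool_pos'],o['tool_rot'],o['force'])
```

```text
21.15 [0.54252328 0.11239747 0.13759652] [-179.96971177   17.94498179  167.46718381] [-0.17728547  0.54218896 -0.01875729]
```

View pics/g3.png

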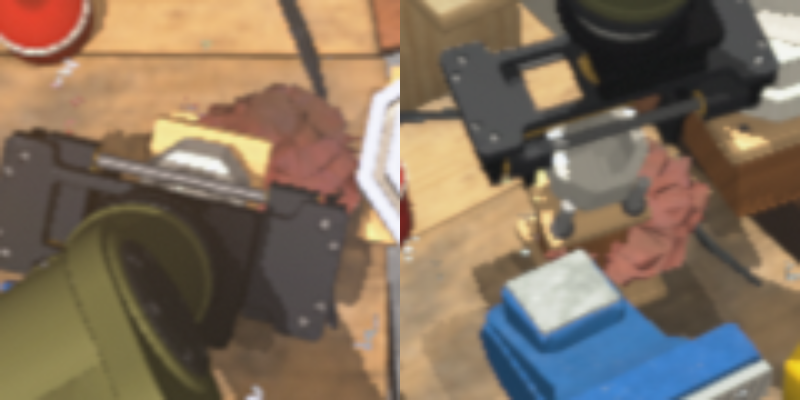

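The hand straddles the narrow cover (right crop px 600,150), well clear of the vise and pegs. I'll close on its two side flats and lift along its axis.

Request:
{"op": "jog_arm", "data": {"motion": [[[0, 0, 0, 0, 0, 0, 0.2], [0, 0, 0, 0, 0, 0, 0.4], [0, 0, 0, 0, 0, 0, 0.6], [0, 0, 0, 0, 0, 0, 0.6], [0, 0, 0, 0, 0, 0, 0.6]]], "grip_force": 40}}

```text
time_s: 21.65
tool_pos: [0.5426, 0.1124, 0.1378]
tool_rot: [-180.0, 18.0, 167.5]
force: [-0.4, 0.5, 0.4]
grip_width: 0.0618
grasp_force: 40.0
```

```bash
cat > p6.py <<'E'
from plan import *
p,r=load(); c,a,up,ta=N
plan([(p+a*.012,None,.6),(p+a*.06,None,.6)],step=.01)
C=R.from_matrix(np.stack([up,ta,a],1)); rel=C.inv()*r
off=C.inv().apply(p-(c)) # tcp in cover frame
D=R.from_euler('z',-11,degrees=True); Rp=D*rel
off[:2]=0
g=np.array([.5738,-.051,.0927])+D.apply(off); print('off',off,'place',g)
plan([([.55,.06,.25],Rp,.6)],step=.02,deg=5)
plan([(g+[0,0,.07],Rp,.6),(g+[0,0,.03],Rp,.6)],step=.02,deg=5)
E
python3 p6.py
python3 - <<'E'
from h import *
o=env.get_obs();print(o['time_s'],o['tool_pos'],o['force'],o['grip_width'],o['grasp_force'])
E
```

```text
[[[0.007,0.0,-0.06,0.0,0.0,0.0,0.6],[0.015,0.0,-0.119,0.0,0.0,0.0,0.6]]]
  -> [0.5378 0.1139 0.1491] [-180.    18.   167.5]
[[[0.012,0.0,-0.095,0.0,0.0,0.0,0.6],[0.023,0.0,-0.191,0.0,0.0,0.0,0.6],[0.035,0.0,-0.286,0.0,0.0,0.0,0.6],[0.047,0.0,-0.381,0.0,0.0,0.0,0.6],[0.059,0.0,-0.476,0.0,0.0,0.0,0.6]]]
  -> [0.518  0.1183 0.1925] [-180.    18.   167.5]
off [0.         0.         0.06897856] place [ 0.5738     -0.051       0.16167856]
[[[-0.099,-0.083,-0.069,0.0,0.023,-0.001,0.6],[-0.198,-0.167,-0.137,0.0,0.046,-0.003,0.6],[-0.297,-0.25,-0.206,0.0,0.069,-0.004,0.6],[-0.396,-0.333,-0.274,0.0,0.093,-0.006,0.6],[-0.496,-0.417,-0.343,-0.001,0.116,-0.007,0.6]]]
[[[-0.066,-0.085,-0.099,0.0,0.023,-0.001,0.6]]]
  -> [0.55 0.06 0.25] [180.   -7.1 168.9]
[[[-0.078,-0.174,0.021,0.0,0.0,0.0,0.6],[-0.155,-0.348,0.042,0.0,0.0,0.0,0.6],[-0.233,-0.521,0.063,0.0,0.0,0.0,0.6],[-0.311,-0.695,0.084,0.0,0.0,0.0,0.6],[-0.389,-0.869,0.106,0.0,0.0,0.0,0.6]]]
[[[-0.077,-0.174,0.021,0.0,0.0,0.0,0.6]]]
  -> [ 0.5738 -0.051   0.2316] [180.   -7.1 168.9]
[[[-0.025,0.0,0.198,0.0,0.0,0.0,0.6],[-0.049,0.0,0.397,0.0,0.0,0.0,0.6]]]
  -> [ 0.5737 -0.051   0.1916] [180.   -7.1 168.9]
21.65 [0.54262079 0.1124055  0.13782481] [-0.43831282  0.51972512  0.37570565] 0.06181394926355355 39.995378851890564
```

Request:
{"op": "jog_arm", "data": {"motion": [[[0.003, 0, -0.03, 0, 0, 0, 0.6], [0.007, 0, -0.06, 0, 0, 0, 0.6], [0.015, 0, -0.119, 0, 0, 0, 0.6]]]}}

```text
time_s: 21.95
tool_pos: [0.5372, 0.1135, 0.1485]
tool_rot: [-180.0, 17.9, 167.5]
force: [-0.7, -0.3, -1.1]
grip_width: 0.0616
grasp_force: 40.0
```

Request:
{"op": "jog_arm", "data": {"motion": [[[0.012, 0, -0.095, 0, 0, 0, 0.6], [0.023, 0, -0.191, 0, 0, 0, 0.6], [0.035, 0, -0.286, 0, 0, 0, 0.6], [0.047, 0, -0.381, 0, 0, 0, 0.6], [0.059, 0, -0.476, 0, 0, 0, 0.6]]]}}

```text
time_s: 22.45
tool_pos: [0.5173, 0.1183, 0.1927]
tool_rot: [-180.0, 18.0, 167.5]
force: [-0.2, -0.2, -1.9]
grip_width: 0.0618
grasp_force: 40.0
```

Request:
{"op": "jog_arm", "data": {"motion": [[[-0.099, -0.083, -0.069, 0, 0.023, -0.001, 0.6], [-0.198, -0.167, -0.137, 0, 0.046, -0.003, 0.6], [-0.297, -0.25, -0.206, 0, 0.069, -0.004, 0.6], [-0.396, -0.333, -0.274, 0, 0.093, -0.006, 0.6], [-0.496, -0.417, -0.343, -0.001, 0.116, -0.007, 0.6]]]}}

```text
time_s: 22.95
tool_pos: [0.5448, 0.0689, 0.241]
tool_rot: [180.0, -3.1, 168.7]
force: [0.2, 0.5, -1.3]
grip_width: 0.0617
grasp_force: 40.0
```

Request:
{"op": "jog_arm", "data": {"motion": [[[-0.066, -0.085, -0.099, 0, 0.023, -0.001, 0.6]]]}}

```text
time_s: 23.05
tool_pos: [0.5501, 0.059, 0.2504]
tool_rot: [179.9, -7.2, 168.9]
force: [0.1, 0.7, -0.1]
grip_width: 0.0618
grasp_force: 40.0
```

Request:
{"op": "jog_arm", "data": {"motion": [[[-0.078, -0.174, 0.021, 0, 0, 0, 0.6], [-0.155, -0.348, 0.042, 0, 0, 0, 0.6], [-0.233, -0.521, 0.063, 0, 0, 0, 0.6], [-0.311, -0.695, 0.084, 0, 0, 0, 0.6], [-0.389, -0.869, 0.106, 0, 0, 0, 0.6]]]}}

```text
time_s: 23.55
tool_pos: [0.5693, -0.0348, 0.2341]
tool_rot: [-179.9, -7.0, 168.9]
force: [0.6, -0.2, -0.6]
grip_width: 0.0616
grasp_force: 40.0
```

Request:
{"op": "jog_arm", "data": {"motion": [[[-0.05, -0.113, 0.015, 0, 0, 0, 0.6], [-0.07, -0.158, 0.02, 0, 0, 0, 0.6], [-0.077, -0.174, 0.021, 0, 0, 0, 0.6]]]}}

```text
time_s: 23.85
tool_pos: [0.5735, -0.0517, 0.231]
tool_rot: [180.0, -7.1, 168.9]
force: [0.0, 0.2, -1.9]
grip_width: 0.0618
grasp_force: 40.0
```

Run:
```python
from h import *
a,_=cloud('top');b,P=cloud('scene')
np.save('s7.npy',P);cv2.imwrite('s7.png',b[:,:,::-1])
A=cv2.resize(a[150:300,290:440],(400,400));B=cv2.resize(b[110:260,270:420],(400,400))
cv2.imwrite('pics/n2.png',np.hstack([A,B])[:,:,::-1])
o=env.get_obs();print(o['time_s'],o['tool_pos'],o['tool_rot'],o['force'],o['qpos'].round(1))
```

```text
23.95 [ 0.573562   -0.05064119  0.23132421] [179.9585671   -7.05568837 168.95408478] [-0.35264601  0.47836506 -1.40002128] [ 44.3  22.7 -53.2  87.   15.8  86.   69.2]
```

View pics/n2.png

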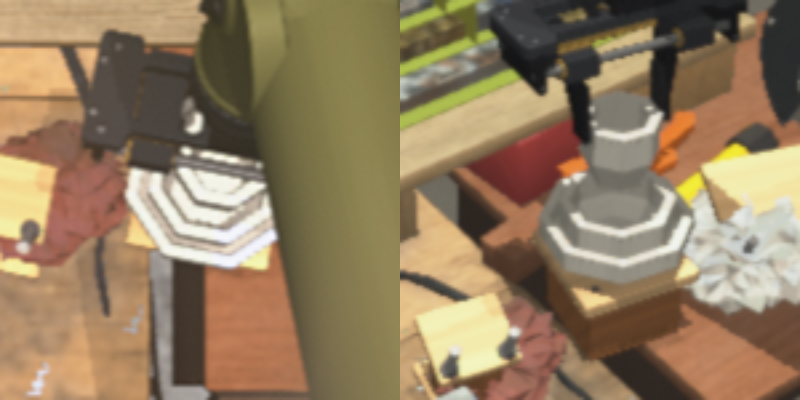

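The right crop shows the narrow cover (px 625,130) hanging level and centred over the nested pair. I'll lower it gently.

Request:
{"op": "jog_arm", "data": {"motion": [[[-0.012, 0, 0.1, 0, 0, 0, 0.6], [-0.031, 0, 0.25, 0, 0, 0, 0.6], [-0.05, 0, 0.4, 0, 0, 0, 0.6], [-0.062, 0, 0.5, 0, 0, 0, 0.6], [-0.068, 0, 0.55, 0, 0, 0, 0.6]]]}}

```text
time_s: 24.45
tool_pos: [0.5726, -0.0513, 0.1737]
tool_rot: [180.0, -7.2, 168.9]
force: [-0.3, 0.1, -0.8]
grip_width: 0.0617
grasp_force: 40.0
```

Request:
{"op": "jog_arm", "data": {"motion": [[[-0.004, 0, 0.03, 0, 0, 0, 0.6], [-0.007, 0, 0.06, 0, 0, 0, 0.6], [-0.011, 0, 0.085, 0, 0, 0, 0.6], [-0.012, 0, 0.1, 0, 0, 0, 0.6], [-0.012, 0, 0.1, 0, 0, 0, 0.6]]]}}

```text
time_s: 24.95
tool_pos: [0.5735, -0.0514, 0.1657]
tool_rot: [180.0, -7.1, 168.9]
force: [-0.1, -0.4, -1.5]
grip_width: 0.0619
grasp_force: 40.0
```

Request:
{"op": "jog_arm", "data": {"motion": [[[-0.001, 0, 0.005, 0, 0, 0, 0.6], [-0.001, 0, 0.01, 0, 0, 0, 0.6], [-0.002, 0, 0.015, 0, 0, 0, 0.6], [-0.002, 0, 0.015, 0, 0, 0, 0.6]]]}}

```text
time_s: 25.35
tool_pos: [0.5735, -0.0514, 0.1641]
tool_rot: [180.0, -7.1, 168.9]
force: [0.7, -0.2, -0.4]
grip_width: 0.0614
grasp_force: 40.0
```

Request:
{"op": "jog_arm", "data": {"motion": [[[-0.001, 0, 0.005, 0, 0, 0, 0.6], [-0.001, 0, 0.01, 0, 0, 0, 0.6], [-0.001, 0, 0.01, 0, 0, 0, 0.6]]]}}

```text
time_s: 25.65
tool_pos: [0.5734, -0.0514, 0.163]
tool_rot: [180.0, -7.1, 168.9]
force: [0.8, -0.1, -0.9]
grip_width: 0.0616
grasp_force: 40.0
```

Request:
{"op": "jog_arm", "data": {"motion": [[[-0.001, 0, 0.005, 0, 0, 0, 0.6], [-0.001, 0, 0.01, 0, 0, 0, 0.6], [-0.001, 0, 0.01, 0, 0, 0, 0.6]]]}}

```text
time_s: 25.95
tool_pos: [0.5734, -0.0514, 0.162]
tool_rot: [180.0, -7.1, 168.9]
force: [-0.3, 0.8, -0.3]
grip_width: 0.0616
grasp_force: 40.0
```

Request:
{"op": "jog_arm", "data": {"motion": [[[0, 0, 0.005, 0, 0, 0, 0.6], [0, 0, 0.005, 0, 0, 0, 0.6]]]}}

```text
time_s: 26.15
tool_pos: [0.5734, -0.0514, 0.1616]
tool_rot: [180.0, -7.1, 168.9]
force: [2.0, 0.1, -1.1]
grip_width: 0.0615
grasp_force: 40.0
```

Request:
{"op": "jog_arm", "data": {"motion": [[[-0.001, 0, 0.005, 0, 0, 0, 0.6], [-0.001, 0, 0.005, 0, 0, 0, 0.6]]]}}

```text
time_s: 26.35
tool_pos: [0.5735, -0.0513, 0.1612]
tool_rot: [180.0, -7.1, 168.9]
force: [-0.0, -0.5, -0.0]
grip_width: 0.0614
grasp_force: 40.0
```

Request:
{"op": "jog_arm", "data": {"motion": [[[0, 0, 0.005, 0, 0, 0, 0.6], [0, 0, 0.005, 0, 0, 0, 0.6]]]}}

```text
time_s: 26.55
tool_pos: [0.5736, -0.0513, 0.1612]
tool_rot: [-180.0, -7.0, 168.9]
force: [-0.9, -0.3, 3.0]
grip_width: 0.0615
grasp_force: 40.0
```

Request:
{"op": "jog_arm", "data": {"motion": [[[-0.001, 0, 0.005, 0, 0, 0, 0.6], [-0.001, 0, 0.005, 0, 0, 0, 0.6]]]}}

```text
time_s: 26.75
tool_pos: [0.5736, -0.0514, 0.1612]
tool_rot: [-180.0, -7.0, 168.9]
force: [-1.7, -0.4, 7.2]
grip_width: 0.0616
grasp_force: 40.0
```

Request:
{"op": "jog_arm", "data": {"motion": [[[0, 0, -0.005, 0, 0, 0, 0.28], [0, 0, -0.005, 0, 0, 0, 0.2], [0, 0, -0.005, 0, 0, 0, 0.12], [0, 0, -0.005, 0, 0, 0, 0.08], [0, 0, -0.005, 0, 0, 0, 0.08]]]}}

```text
time_s: 27.25
tool_pos: [0.5734, -0.0513, 0.1604]
tool_rot: [180.0, -7.1, 168.9]
force: [0.6, 0.1, -0.2]
grip_width: 0.0788
grasp_force: 0.0
```

Request:
{"op": "jog_arm", "data": {"motion": [[[0.012, 0, -0.1, 0, 0, 0, 0.08], [0.036, 0, -0.3, 0, 0, 0, 0.08], [0.072, 0, -0.6, 0, 0, 0, 0.08], [0.1, 0, -0.85, 0, 0, 0, 0.08]]]}}

```text
time_s: 27.65
tool_pos: [0.5742, -0.0513, 0.2483]
tool_rot: [180.0, -7.0, 168.9]
force: [0.5, 0.3, 0.9]
grip_width: 0.0797
grasp_force: 0.0
```

Request:
{"op": "jog_arm", "data": {"motion": [[[0.2, 0, -0.2, 0, 0, 0, 0.08], [0.5, 0, -0.3, 0, 0, 0, 0.08], [0.8, 0, -0.4, 0, 0, 0, 0.08], [0.95, 0, -0.4, 0, 0, 0, 0.08], [0.95, 0, -0.4, 0, 0, 0, 0.08]]]}}

```text
time_s: 28.15
tool_pos: [0.4855, -0.0336, 0.2992]
tool_rot: [-179.8, -6.9, 168.9]
force: [-0.2, -0.7, 0.3]
grip_width: 0.0804
grasp_force: 0.0
```

Run:
```python
from fit import *
c=np.array([.5742,-.052])
a,P=cloud('top');b,S=cloud('scene')
for n,P in(('top',P),('scene',S)):
    for k,lo,hi in(('narrow',.148,.17),('middle',.13,.147),('wide',.11,.13)):
        Q=P.copy(); Q[(P[:,:,2]<lo)|(P[:,:,2]>hi)]=np.nan
        try: print(k,fit(Q,c,*Rk[k],tilt=0.5,psis=np.arange(-180,180,30)))
        except Exception as e: print(k,e)
A=cv2.resize(a[150:300,290:440],(400,400));B=cv2.resize(b[110:260,270:420],(400,400))
cv2.imwrite('pics/f.png',np.hstack([A,B])[:,:,::-1])
o=env.get_obs();print(o['time_s'],o['tool_pos'],o['tool_rot'],o['force'],o['qpos'].round(1))
```

```text
narrow index -8 is out of bounds for axis 0 with size 0
middle {'n': 51, 'psi': np.int64(60), 'axis': array([-0.007,  0.126,  0.992]), 'tilt': np.float64(7.2), 'updir': np.float64(-86.7), 'rim': array([ 0.5762, -0.051 ,  0.146 ]), 'crown': array([ 0.5766, -0.0578,  0.0924]), 'twist': np.float64(-9.2), 'cost': np.float64(0.0)}
wide {'n': 122, 'psi': np.int64(-30), 'axis': array([ 0.009, -0.021,  1.   ]), 'tilt': np.float64(1.3), 'updir': np.float64(0.0), 'rim': array([ 0.575 , -0.0524,  0.1222]), 'crown': array([ 0.5746, -0.0515,  0.0802]), 'twist': np.float64(-11.0), 'cost': np.float64(0.08891002932774737)}
narrow {'n': 231, 'psi': np.int64(-180), 'axis': array([-0.004, -0.01 ,  1.   ]), 'tilt': np.float64(0.6), 'updir': np.float64(-0.0), 'rim': array([ 0.5731, -0.0507,  0.1589]), 'crown': array([ 0.5733, -0.05  ,  0.0929]), 'twist': np.float64(-9.5), 'cost': np.float64(0.1045990878730415)}
middle {'n': 355, 'psi': np.int64(-60), 'axis': array([ 0.003, -0.01 ,  1.   ]), 'tilt': np.float64(0.6), 'updir': np.float64(0.0), 'rim': array([ 0.5741, -0.0527,  0.1409]), 'crown': array([ 0.5739, -0.0521,  0.0869]), 'twist': np.float64(-10.4), 'cost': np.float64(2.6714747959565908)}
wide {'n': 453, 'psi': np.int64(0), 'axis': array([-0.001,  0.003,  1.   ]), 'tilt': np.float64(0.2), 'updir': np.float64(0.0), 'rim': array([ 0.5768, -0.0549,  0.123 ]), 'crown': array([ 0.5769, -0.0551,  0.081 ]), 'twist': np.float64(33.3), 'cost': np.float64(2.2457117038667063)}
28.25 [ 0.48666384 -0.03462108  0.29814297] [-179.93892881   -6.97199463  168.85769515] [ 0.27144785  0.44708832 -0.59024876] [ 54.5   6.9 -56.6  93.2   4.2  89.8  76.4]
```

View pics/f.png

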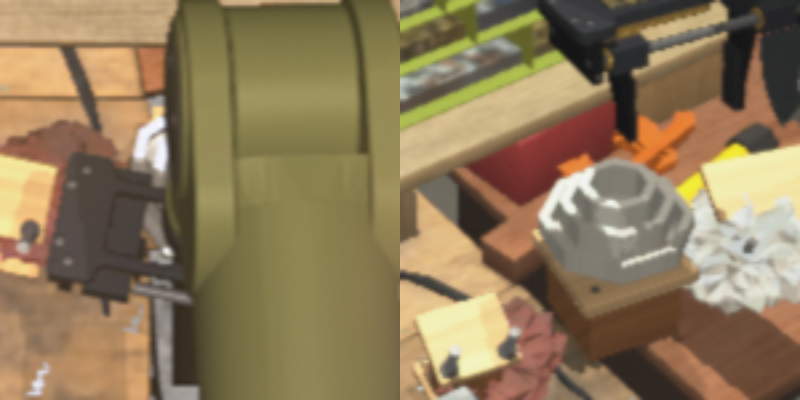

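The three covers are nested, level and centred on the block (right crop px 615,215). Crown heights measure 0.081, 0.087 and 0.093 m, and the gripper is clear, so I'm handing in.

```bash
python3 -c "
from cell import env
print(env.sign_off())"
```

```text
the job is handed in; nothing more can be done
None
```

All three covers are stacked hollow side up on the block, level and fully nested (crowns 81, 87 and 93 mm above the bench), and the job is handed in at about 28 s of the 69 s limit; the sign-off returned no verdict.

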